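Clamp an embossing die in the bench collet

ROBOT

A 6-joint arm with a two-finger parallel gripper is mounted at the origin on the work surface; the furniture and walls round the work are solid. World frame = base frame: x ahead of the robot, y to its left, z up, the work surface at z = 0. Lengths are in mm, angles in rad, forces in N, time in s.
With the tool pointing down it reaches from about 350 to 875 mm from the base axis. Payload 4.2 kg.
Tool frame: the origin (TCP) lies on the centre line of the jaws, within the pads' length; the fingertips stand 22 mm ahead of it and the grasp point (between the pads) lies 3 mm ahead of it (arm.nose_length is the distance from the TCP to the fingertips, in mm); z points along the fingers, x is the direction in which the jaws open and shut, and the axes are right-handed (so a half turn about z gives the same grasp; the last joint's range is limited). The gripper opens to 85 mm and grips with 20 to 120 N. Pads are 22 mm wide; open, the fingers measure 114 mm over their backs; the gripper's body (76 mm by 85 mm) begins 54 mm behind the grasp point. The pads swing forward as they close: fully open they stand 13 mm farther back than shut.
Start: joints at [1.408, 0.385, 0.008, 0, -1.194, -0.259], TCP at [255.844, 570.213, 253.312] pointing down, gripper open.
Joint ranges: [-3.14, 3.14], [-1.21, 2.06], [-1.07, 1.41], [-3.16, 2.05], [-2.99, -0.16], [-3.1, 3.1]. Speed limits (rad/s): [2.79, 2.79, 3.14, 3.14, 3.14, 3.14].

INTERFACE

Orientations are given as a unit quaternion [x, y, z, w].
In Python, from bench import telemetry, get_image, workorder, nets, arm gives the robot as it stands.
- The arm moves only by the tool apply_moves, never from a script. Its argument "steps" is a list of rows, each an object with "hand": the opening, from 0 (shut) to 1 (fully open); "xyz": the shift along the tool's x, y, z in cm, a list of three; "delta_rot": the turn, a rotation vector about the tool's x, y, z in rad, a list of three. In form: [{"hand": hand, "xyz": [x, y, z], "delta_rot": [wx, wy, wz]}, ...]. A call has 1 to 12 rows; each row is the pose to reach, as a shift and turn from the pose commanded when the call began, along the tool's axes at that moment; what a row does not reach only later rows make up. A row lasts 1/12 s, in which the tool goes at most 41.7 mm and 7.16 degrees, less where a joint would pass 70% of its speed; a pose out of reach is approached as far as the arm can. A call with a gripper value outside its range is refused whole. The fingers move at their own pace and stop on an object; the grip force is fixed at half the most. Time passes only in rows, so rows that repeat a pose let the fingers close. It gives the time, the measured TCP pose, the force and the opening at its end, in the units of the state.
- telemetry.read_state(): the state, without advancing time (a new reading comes with each control period).
- get_image(name): name is "scene" or "side" or "wrist"; returns a dict with "frame" (420x560x3 uint8, blue, green, red), "fx", "fy", "cx", "cy" (pixels), "origin" and "orientation" of the camera in the world. Camera axes: x right, y down, z forward; pixel columns grow to the right and rows downward; lengths in mm; the calibration is good to about 2 mm. The wrist camera is an equidistant fisheye: a pixel r from the principal point sees the ray r / f radians off the axis. A picture is of the moment at which its call begins. There is no depth.
- workorder.job_done(): hands the job in, once; it reports no verdict.
Trained networks look in a picture, given as the dict that the camera call returned (one of the last four; its "shot" number tells which), for a name from the list of things; names that differ only in an ending like _2 or _b are one class to them, and where a whole thing is asked for, a point or a joint stands for the part that bears it (a point fixed in the world has none). Each returns a list of dicts, best first, with "confidence" (0 to 1); they miss things now and then, are a little off and sometimes report something else, mostly with a low value. They report only what shows in the picture. A call takes as long as a camera call. They do not tell look-alikes from the thing itself.
- nets.recognise(picture, label): "xyz" ([x, y, z] in mm, in world coordinates, good to about 4 mm: the middle of the surface that is visible of it).
- nets.outline_of(picture, label): "pixels" (420x560 bool, what is visible of it).
- nets.pinpoint(picture, label): "xyz" ([x, y, z] in mm, in world coordinates, good to about 4 mm: a listed point, or the origin of a listed thing).
The state is a dict: "clock": time; "joints": joint angles; "joint_vel": joint speeds; "joint_efforts": joint torques, N m; "position": TCP position; "ee_rot": TCP orientation; "contact_force": force on the tool from outside, world axes, zero at the start; "wrist_torque": the same for the moment, N m; "gripper_width": finger opening in mm.
Only numpy, scipy, OpenCV 4.12 (cv2) and the standard library are available. Lean on these libraries where they do the work, as an engineer would, in place of code of your own. Each camera call takes 0.05 s, during which the arm holds its last target.

TASK

Take the brass-headed embossing die out of the wooden rack and feed its round shank straight down into the open collet until it is pressed firmly onto the sprung depth stop inside, feeling for the stop and never ramming it. Then let go of the die and swing the lever by its red post gently all the way to its end stop, straight out from the collet, so that the die is clamped while still on its stop. Leave the black-headed die where it is in the rack.

Things in the scene. Friction and masses are not known exactly. Their poses are not given: they have to be found in the camera images.
- brass_head (a point): Centre (half-way up) of the brass head of the die to be clamped: an upright cylinder 40 mm in diameter, 30 mm high, petal pattern on top. Under it hangs a round steel shank 16 mm in diameter, 95 mm long, with a chamfered foot 110 mm below this point. z is up along the die; about 0.2 kg. It stands in one of the rack holes, its foot 5 mm above the table, 45 mm of the shank in the hole
- black_head (a point): The same point on the other die, equal but with a black head. It stays in the rack
- rack: Fixed wooden block 64 x 160 x 50 mm (x, y, z), origin at the centre of its underside on the table. Two holes 18 mm wide and 45 mm deep at its own y = -40 mm and +40 mm hold the dies; which die is in which hole changes
- collet_mouth (a point): Centre of the collet's mouth, on the top face, 90 mm above the table; y points level towards the lever. The bore goes straight down, 17 mm in diameter with a 3 mm chamfer. From 42 mm down two spring shoes drag on the shank with about 1 to 7 N, so a die let go of does not press on the stop by itself. The stop is 54 to 72 mm down, hidden and set anew every time: it must be felt
- lever (a joint): Collet lever, swinging level about an upright hinge, angle in rad: 0 is closed (straight out from the collet along its y, at the end stop), 0.45 to 0.75 is open (swung towards the collet's -x). Push it in the +x sense of the collet to close. It stays where it is left; closing takes some 3 N at the red post, more over the last 0.3 rad, where its nose squeezes the shank
- lever_pivot (a point): Upright hinge axis of the lever, 46 mm from the bore's axis along the collet's y, 60 mm above the table. At joint value q the lever points along cos(q) of the collet's y and -sin(q) of its x
- lever_grip (a point): Middle of the red upright post at the lever's outer end, 90 mm from the pivot: 18 mm in diameter, 45 mm high, from 54 to 99 mm above the table. Push it sideways, level
- collet: The fixed collet: a 64 x 64 mm grey and steel block on a 100 x 120 mm base plate; origin under the bore on the table, y towards the lever. Its depth stop (stop_pad) is sprung: it resists with 1 N at first touch, 9 N when 4 mm down, then is solid. The shoes keep the released die down; it may rise 1 or 2 mm. Pressing it about 3 mm is right: some 6 N more than the shoes' drag
Things that resemble listed ones, but are neither listed nor needed, are in the scene too. Leave any turquoise look-alike of the part that bears black_head alone.

How it is judged:
By the outcome, as a careful person would: the job done as asked, in the order asked, and still so for the second after the job is handed in, with the robot touching nothing.
It also fails if it takes over 72 s, if anything falls off the work surface, if the arm or the gripper's body presses on something with over 40 N, if the wrist force passes 120 N, or if a joint passes its speed limit or range.

## Working session

There is one attempt and no reset: what is moved stays moved. The work goes in short steps, Python scripts to look and compute and a tool call to move; the robot and the scene stay as the last step left them, time stands still between calls to the robot, and variables do not carry over. Pictures are saved under pics/ and viewed, and the job is handed in when it is done.

Besides the shell and the picture viewer there is one more tool, called after "Emit:" in YAML: its name, and indented under it one key for each argument. apply_moves: Moves the arm, as the interface text tells. Its arguments: {"type":"object","properties":{"steps":{"type":"array"}},"required":["steps"]}

```bash
ls; mkdir -p pics
python3 - <<'E'
from bench import telemetry, get_image, nets, arm
import cv2
s=telemetry.read_state();print(s)
for n in("scene","side","wrist"):
    p=get_image(n);cv2.imwrite(f"pics/{n}0.png",p["frame"]);print(n,p["fx"],p["origin"],p["orientation"],p["shot"])
    for l in("brass_head","black_head","collet_mouth","lever_pivot","lever_grip","rack","collet"):
        print(l,[(round(d["confidence"],2),[round(float(v)) for v in d["xyz"]]) for d in nets.pinpoint(p,l)])
E
```

```text
pics
{'clock': 0.0, 'joints': array([ 1.40764465e+00,  3.85567954e-01,  6.62224695e-03, -5.28698131e-04,
       -1.19399306e+00, -2.58597203e-01]), 'joint_vel': array([ 1.89967776e-03,  1.46459910e-04,  6.09542547e-05,  6.74261512e-04,
        6.05564131e-05, -9.38572670e-04]), 'joint_efforts': array([-9.45586071e-04, -3.92289484e+01,  1.88400221e+01,  4.18636188e+00,
       -4.72374202e-03, -7.01245270e-06]), 'position': array([255.60311449, 569.75309097, 252.20884152]), 'ee_rot': array([-5.43352837e-01,  8.39503714e-01, -6.27490708e-04, -9.02297128e-04]), 'contact_force': array([ 0.29737205, -0.44851218,  0.46886595]), 'wrist_torque': array([ 0.03480517,  0.00128352, -0.03178042]), 'gripper_width': 85.3243252317578}
scene 395.67011107953266 [  83.95636839 -658.24953758  503.45231856] [ 0.83037232 -0.22710098  0.13098413 -0.4916809 ] 1
brass_head [(0.69, [474, -223, 114])]
black_head [(0.82, [469, -304, 114]), (0.63, [378, -317, 110])]
collet_mouth [(0.76, [498, 22, 88])]
lever_pivot [(0.55, [487, 73, 61])]
lever_grip []
rack [(0.65, [474, -267, 0])]
collet [(0.69, [494, 22, 2])]
side 464.1374846788296 [  20.00598833 -948.7975182   546.62939827] [ 0.81657141 -0.19279612  0.12095923 -0.53048059] 2
brass_head [(0.72, [474, -226, 117]), (0.7, [499, 27, 92])]
black_head [(0.95, [376, -320, 107]), (0.66, [467, -306, 113])]
collet_mouth [(0.58, [498, 25, 91]), (0.28, [437, 131, 77])]
lever_pivot [(0.76, [494, 70, 63])]
lever_grip [(0.75, [436, 132, 77])]
rack [(0.65, [466, -265, 1])]
collet [(0.9, [498, 22, 0])]
wrist 325.19226210127806 [331.34291371 536.82803233 373.74147254] [-0.53685719  0.82811532  0.13550689 -0.08744865] 3
brass_head []
black_head []
collet_mouth []
lever_pivot []
lever_grip []
rack []
collet []
```

View pics/scene0.png

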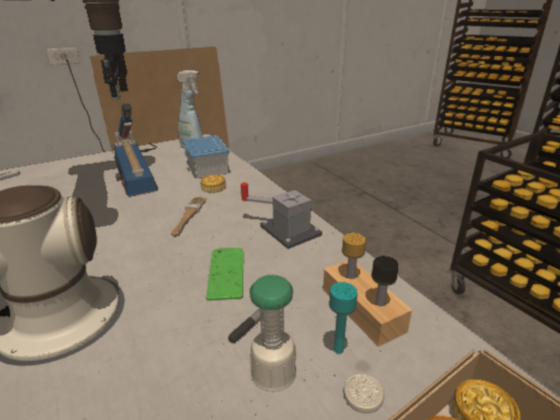

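View pics/side0.png

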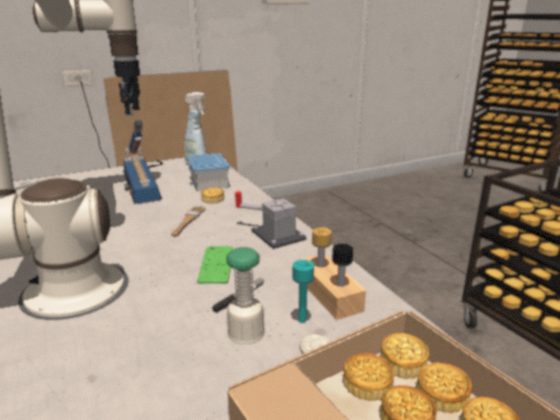

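View pics/wrist0.png

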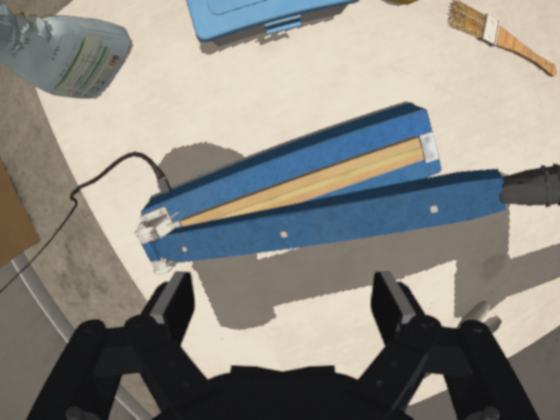

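Candidates in the scene picture: brass head (353,244), black head (384,268), turquoise look-alike (343,297), green-knobbed stamp (271,290), brass-like tarts at (212,183) and (487,402). By description, the brass die is the one in the rack at (353,244). I'll check it in a close crop, and the lever too.

Run:
```python
import cv2
a=cv2.imread("pics/scene0.png")
c=cv2.resize(a[160:350,220:420],None,fx=3,fy=3,interpolation=cv2.INTER_CUBIC);cv2.imwrite("pics/crop0.png",c)
```

```text
(no output)
```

View pics/crop0.png

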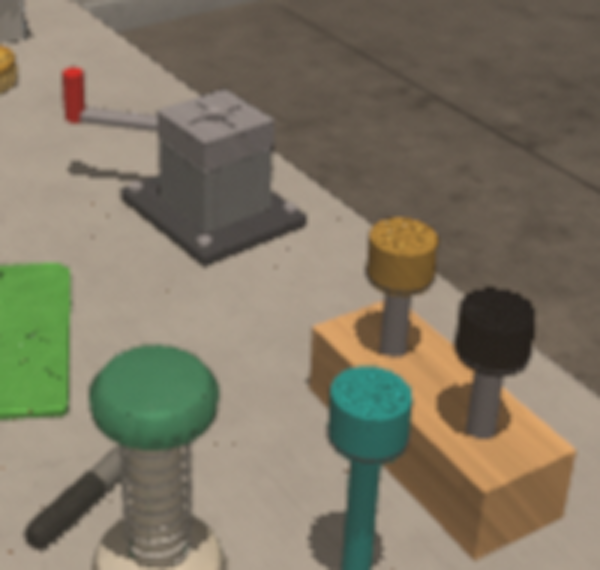

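```bash
cat > h.py <<'E'
import numpy as np, cv2
from scipy.spatial.transform import Rotation as R
from bench import telemetry, get_image, nets, arm
def ray(p,u,v):
    x=(u-p["cx"]);y=(v-p["cy"])
    d=np.array([x/p["fx"],y/p["fy"],1.])
    if "fish" in p:
        r=np.hypot(x,y);t=r/p["fx"];d=np.array([np.sin(t)*x/max(r,1e-9),np.sin(t)*y/max(r,1e-9),np.cos(t)])
    d=R.from_quat(p["orientation"]).apply(d);return np.array(p["origin"]),d/np.linalg.norm(d)
def at_z(p,u,v,z):
    o,d=ray(p,u,v);return o+d*(z-o[2])/d[2]
def proj(p,X):
    c=R.from_quat(p["orientation"]).inv().apply(np.asarray(X,float)-p["origin"])
    if "fish" in p:
        r=np.hypot(c[0],c[1]);t=np.arctan2(r,c[2]);return np.array([p["cx"]+p["fx"]*t*c[0]/r,p["cy"]+p["fy"]*t*c[1]/r])
    return np.array([p["cx"]+p["fx"]*c[0]/c[2],p["cy"]+p["fy"]*c[1]/c[2]])
def tri(rs):
    A=np.zeros((3,3));b=np.zeros(3)
    for o,d in rs:
        M=np.eye(3)-np.outer(d,d);A+=M;b+=M@o
    return np.linalg.solve(A,b)
def grab(n,tag):
    p=get_image(n)
    if n=="wrist":p["fish"]=1
    cv2.imwrite(f"pics/{n}{tag}.png",p["frame"]);return p
def st():
    s=telemetry.read_state();np.set_printoptions(precision=3,suppress=True)
    print("t",round(s["clock"],2),"pos",s["position"],"F",s["contact_force"],"w",round(s["gripper_width"],1),"j",s["joints"]);return s
def go(target,yaw=None,s=None):
    s=s or telemetry.read_state();r=R.from_quat(s["ee_rot"])
    print("tool xyz cm",r.inv().apply(np.array(target)-s["position"])/10)
    if yaw is not None:
        T=R.from_matrix(np.array([[np.cos(yaw),np.sin(yaw),0],[np.sin(yaw),-np.cos(yaw),0],[0,0,-1]]).astype(float))
        print("rotvec",(r.inv()*T).as_rotvec())
E
python3 - <<'E'
from h import *
a=grab("scene",1);b=grab("side",1)
for n,p,q in(("stamp",(271,290),(243,260)),("brass top",(353,239),(321,234)),("mouth",(292,200),(279,207)),("redtop",(245,184),(238,193)),("turq",(343,291),(303,268)),("black",(385,264),(343,250))):
    print(n,tri([ray(a,*p),ray(b,*q)]))
print(at_z(a,353,239,130),at_z(b,321,234,130),at_z(a,292,200,90))
st();go([474,-224,240],np.pi)
E
```

```text
stamp [ 279.57418723 -280.61252691  139.68557699]
brass top [ 484.34615632 -208.60832412  113.17995253]
mouth [508.70085064  39.45252177  74.41314955]
redtop [439.88428976 148.7814958   87.74817639]
turq [ 387.5381025  -305.38491581  108.02485666]
black [ 479.672277   -295.99600368  117.47004688]
[ 469.563062  -226.6806755  130.       ] [ 463.80410759 -239.30039192  130.        ] [494.47538409  14.95704682  90.        ]
t 1.3 pos [255.822 570.226 253.28 ] F [-0.232  0.007 -1.021] w 85.4 j [ 1.408  0.385  0.008 -0.    -1.194 -0.259]
tool xyz cm [ 63.531 -52.419   1.332]
rotvec [-0.    -0.     1.149]
```

Emit:
apply_moves:
  steps:
    - {"hand": 1, "xyz": [63.5, -52.4, 1.3], "delta_rot": [0, 0, 1.149]}
    - {"hand": 1, "xyz": [63.5, -52.4, 1.3], "delta_rot": [0, 0, 1.149]}
    - {"hand": 1, "xyz": [63.5, -52.4, 1.3], "delta_rot": [0, 0, 1.149]}
    - {"hand": 1, "xyz": [63.5, -52.4, 1.3], "delta_rot": [0, 0, 1.149]}
    - {"hand": 1, "xyz": [63.5, -52.4, 1.3], "delta_rot": [0, 0, 1.149]}
    - {"hand": 1, "xyz": [63.5, -52.4, 1.3], "delta_rot": [0, 0, 1.149]}
    - {"hand": 1, "xyz": [63.5, -52.4, 1.3], "delta_rot": [0, 0, 1.149]}
    - {"hand": 1, "xyz": [63.5, -52.4, 1.3], "delta_rot": [0, 0, 1.149]}
    - {"hand": 1, "xyz": [63.5, -52.4, 1.3], "delta_rot": [0, 0, 1.149]}
    - {"hand": 1, "xyz": [63.5, -52.4, 1.3], "delta_rot": [0, 0, 1.149]}
    - {"hand": 1, "xyz": [63.5, -52.4, 1.3], "delta_rot": [0, 0, 1.149]}
    - {"hand": 1, "xyz": [63.5, -52.4, 1.3], "delta_rot": [0, 0, 1.149]}

```text
clock: 2.3
position: [388.3, 86.3, 246.0]
ee_rot: [-0.0, 1.0, 0.0, 0.001]
contact_force: [1.2, 0.2, 1.0]
gripper_width: 85.2
```

Run:
```python
from h import *
p=grab("wrist",2)
for l in("collet_mouth","lever_pivot","lever_grip","collet"):
    print(l,[(round(d["confidence"],2),[round(float(v)) for v in d["xyz"]]) for d in nets.pinpoint(p,l)])
st();go([474,-224,240],np.pi)
```

```text
collet_mouth [(0.57, [498, 23, 93])]
lever_pivot [(0.88, [491, 72, 57])]
lever_grip [(0.62, [428, 132, 78])]
collet [(0.82, [497, 25, 1]), (0.3, [494, 71, 58])]
t 2.55 pos [388.464  88.056 245.646] F [-0.342  0.431  0.019] w 85.6 j [ 0.636 -0.008 -0.513 -0.    -1.065 -0.637]
tool xyz cm [ -8.586 -31.197   0.554]
rotvec [ 0.001  0.001 -0.001]
```

View pics/wrist2.png

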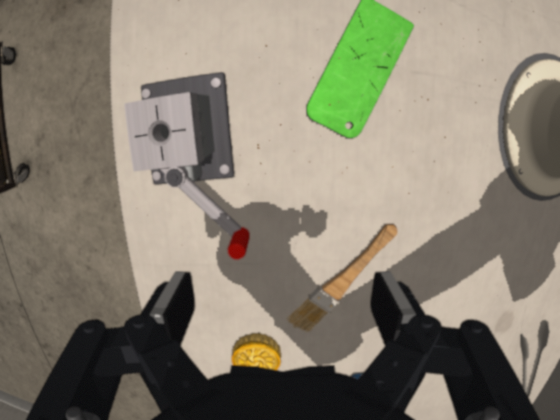

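Run:
```python
from h import *
p=grab("wrist",3)
cv2.imwrite("pics/w3c.png",cv2.resize(p["frame"][60:270,100:300],None,fx=3.8,fy=2.85 if 0 else 2.85,interpolation=cv2.INTER_CUBIC))
print("mouth",at_z(p,161,132,90))
for c in((126,100),(192,93),(200,163),(135,171)):print(at_z(p,*c,90))
print("pivot",at_z(p,175,177,68),"post top",at_z(p,237,250,99))
```

```text
mouth [496.36388486  25.40360274  90.        ]
[529.84633742  -6.32801899  90.        ]
[466.22759067  -7.0789642   90.        ]
[461.49709249  54.53210549  90.        ]
[525.75121417  59.8720056   90.        ]
pivot [493.5947677   71.48316764  68.        ] post top [430.6548231  133.48873171  99.        ]
```

View pics/w3c.png

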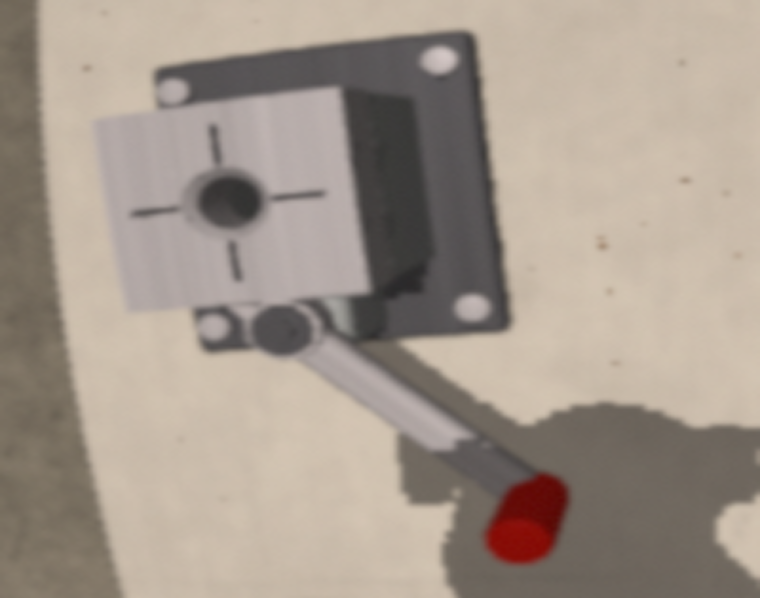

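Emit:
apply_moves:
  steps:
    - {"hand": 1, "xyz": [-8.6, -31.2, 0.5], "delta_rot": [0, 0, 0]}
    - {"hand": 1, "xyz": [-8.6, -31.2, 0.5], "delta_rot": [0, 0, 0]}
    - {"hand": 1, "xyz": [-8.6, -31.2, 0.5], "delta_rot": [0, 0, 0]}
    - {"hand": 1, "xyz": [-8.6, -31.2, 0.5], "delta_rot": [0, 0, 0]}
    - {"hand": 1, "xyz": [-8.6, -31.2, 0.5], "delta_rot": [0, 0, 0]}
    - {"hand": 1, "xyz": [-8.6, -31.2, 0.5], "delta_rot": [0, 0, 0]}
    - {"hand": 1, "xyz": [-8.6, -31.2, 0.5], "delta_rot": [0, 0, 0]}
    - {"hand": 1, "xyz": [-8.6, -31.2, 0.5], "delta_rot": [0, 0, 0]}
    - {"hand": 1, "xyz": [-8.6, -31.2, 0.5], "delta_rot": [0, 0, 0]}
    - {"hand": 1, "xyz": [-8.6, -31.2, 0.5], "delta_rot": [0, 0, 0]}
    - {"hand": 1, "xyz": [-8.6, -31.2, 0.5], "delta_rot": [0, 0, 0]}

```text
clock: 3.52
position: [474.7, -222.4, 240.0]
ee_rot: [-0.001, 1.0, 0.0, -0.0]
contact_force: [0.4, 0.3, -1.1]
gripper_width: 85.4
```

Run:
```python
from h import *
p=grab("wrist",4)
for l in("brass_head","black_head","rack"):
    print(l,[(round(d["confidence"],2),[round(float(v)) for v in d["xyz"]]) for d in nets.pinpoint(p,l)])
st()
```

```text
brass_head [(0.69, [472, -224, 113])]
black_head [(0.89, [470, -302, 111]), (0.84, [381, -320, 111])]
rack [(0.76, [472, -268, 0])]
t 3.72 pos [ 474.471 -222.346  240.801] F [-0.44  -0.068 -0.194] w 85.6 j [-0.128  0.223 -0.258 -0.    -1.09   0.131]
```

View pics/wrist4.png

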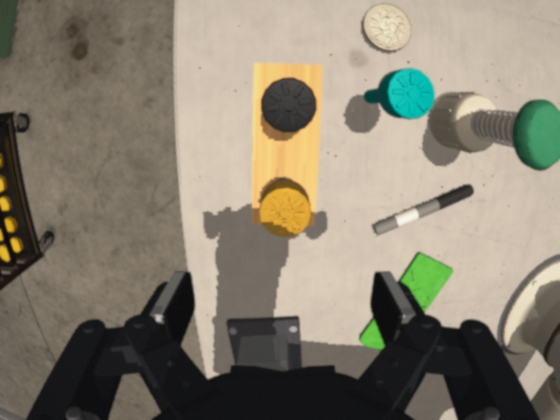

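Run:
```python
from h import *
p=grab("wrist",5)
f=p["frame"];hsv=cv2.cvtColor(f,cv2.COLOR_BGR2HSV)
m=cv2.inRange(hsv,(10,140,90),(28,255,255));m[:170]=0;m[245:]=0;m[:,:250]=0;m[:,320:]=0
cv2.imwrite("pics/w5c.png",cv2.resize(f[60:260,230:350],None,fx=3,fy=3,interpolation=cv2.INTER_CUBIC))
o=nets.outline_of(p,"brass_head")
for d in o:
    ys,xs=np.nonzero(d["pixels"]);print(d["confidence"],xs.min(),xs.max(),ys.min(),ys.max())
# project hypotheses
for X in((472,-224),(474,-224)):
    for z in(100,130):
        pts=np.array([proj(p,[X[0]+20*np.cos(a),X[1]+20*np.sin(a),z]) for a in np.linspace(0,6.28,60)])
        print(X,z,pts.min(0),pts.max(0))
```

```text
0.83 259 310 178 236
(472, -224) 100 [262.41451236 179.38976986] [309.94605568 224.83689313]
(472, -224) 130 [260.0823995 188.5457687] [313.13170259 238.69358307]
(474, -224) 100 [260.04321823 179.3782413 ] [307.57844943 224.82833643]
(474, -224) 130 [257.43759861 188.53326302] [310.49211179 238.68504606]
```

View pics/w5c.png

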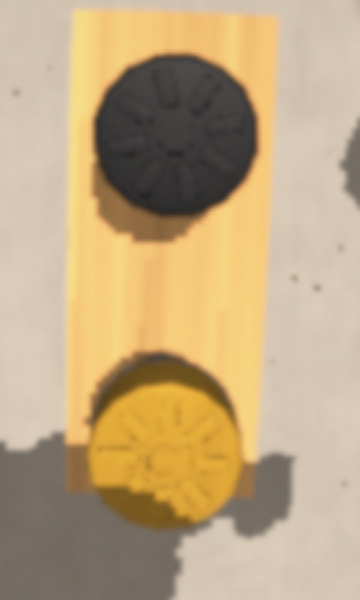

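Emit:
apply_moves:
  steps:
    - {"hand": 1, "xyz": [0.1, -0.3, 3], "delta_rot": [0, 0, 0]}
    - {"hand": 1, "xyz": [0.1, -0.3, 6], "delta_rot": [0, 0, 0]}
    - {"hand": 1, "xyz": [0.1, -0.3, 9], "delta_rot": [0, 0, 0]}
    - {"hand": 1, "xyz": [0.1, -0.3, 11], "delta_rot": [0, 0, 0]}
    - {"hand": 1, "xyz": [0.1, -0.3, 12.4], "delta_rot": [0, 0, 0]}
    - {"hand": 1, "xyz": [0.1, -0.3, 12.4], "delta_rot": [0, 0, 0]}
    - {"hand": 1, "xyz": [0.1, -0.3, 12.4], "delta_rot": [0, 0, 0]}

```text
clock: 4.4
position: [473.3, -226.6, 116.4]
ee_rot: [-0.0, 1.0, -0.0, -0.001]
contact_force: [-0.1, -0.2, 0.6]
gripper_width: 85.4
```

Run:
```python
from h import *
a=grab("scene",6);p=grab("wrist",6);st()
cv2.imwrite("pics/s6c.png",cv2.resize(a["frame"][150:340,260:440],None,fx=3,fy=3,interpolation=cv2.INTER_CUBIC))
```

```text
t 4.5 pos [ 474.267 -226.893  117.766] F [-0.264 -1.818  0.319] w 85.6 j [-0.137  0.361 -0.416  0.001 -0.791  0.138]
```

View pics/s6c.png

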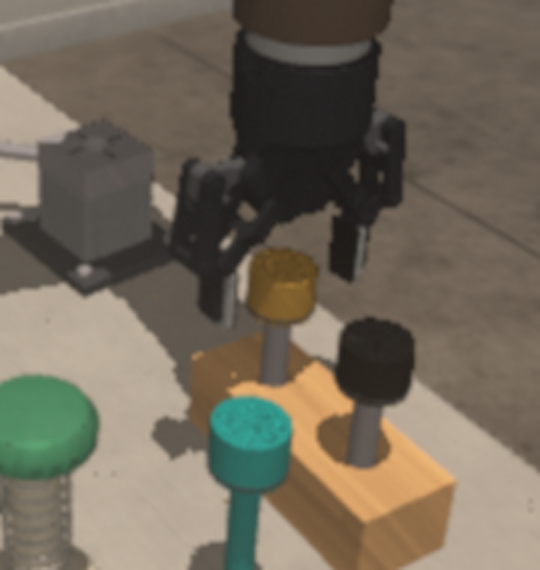

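View pics/wrist6.png

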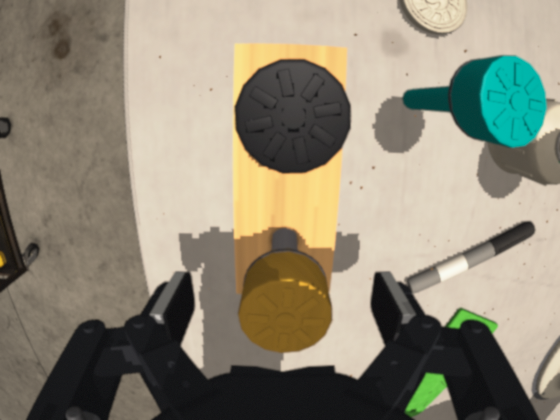

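Run:
```python
from h import *
p=grab("wrist",7);st()
d=nets.outline_of(p,"brass_head")[0];ys,xs=np.nonzero(d["pixels"]);print(d["confidence"],xs.min(),xs.max(),ys.min(),ys.max())
for X in((473.7,-224),(473.7,-228)):
    pts=np.array([proj(p,[X[0]+20*np.cos(a),X[1]+20*np.sin(a),z]) for z in(100,130) for a in np.linspace(0,6.28,60)])
    print(X,pts.min(0),pts.max(0))
```

```text
t 4.55 pos [ 474.334 -226.917  117.941] F [-0.527  0.048  0.374] w 85.3 j [-0.137  0.36  -0.416  0.    -0.791  0.138]
0.8 239 333 227 352
(473.7, -224) [237.321 248.118] [333.412 355.812]
(473.7, -228) [236.664 240.307] [334.201 349.476]
```

Emit:
apply_moves:
  steps:
    - {"hand": 0.6, "xyz": [0, 0, 0], "delta_rot": [0, 0, 0]}
    - {"hand": 0.5, "xyz": [0, 0, 0], "delta_rot": [0, 0, 0]}
    - {"hand": 0.4, "xyz": [0, 0, 0], "delta_rot": [0, 0, 0]}
    - {"hand": 0.3, "xyz": [0, 0, 0], "delta_rot": [0, 0, 0]}
    - {"hand": 0.2, "xyz": [0, 0, 0], "delta_rot": [0, 0, 0]}
    - {"hand": 0.2, "xyz": [0, 0, 0], "delta_rot": [0, 0, 0]}
    - {"hand": 0.2, "xyz": [0, 0, 0], "delta_rot": [0, 0, 0]}
    - {"hand": 0.2, "xyz": [0, 0, 0], "delta_rot": [0, 0, 0]}

```text
clock: 5.27
position: [473.5, -227.0, 117.0]
ee_rot: [-0.0, 1.0, -0.0, 0.0]
contact_force: [-0.8, 0.2, 4.8]
gripper_width: 38.6
```

Emit:
apply_moves:
  steps:
    - {"hand": 0.2, "xyz": [0, 0, 0], "delta_rot": [0, 0, 0]}
    - {"hand": 0.2, "xyz": [0, 0, -1], "delta_rot": [0, 0, 0]}
    - {"hand": 0.2, "xyz": [0, 0, -2.5], "delta_rot": [0, 0, 0]}
    - {"hand": 0.2, "xyz": [0, 0, -4.5], "delta_rot": [0, 0, 0]}
    - {"hand": 0.2, "xyz": [0, 0, -7], "delta_rot": [0, 0, 0]}
    - {"hand": 0.2, "xyz": [0, 0, -10], "delta_rot": [0, 0, 0]}
    - {"hand": 0.2, "xyz": [0, 0, -13], "delta_rot": [0, 0, 0]}
    - {"hand": 0.2, "xyz": [0, 0, -13], "delta_rot": [0, 0, 0]}
    - {"hand": 0.2, "xyz": [0, 0, -13], "delta_rot": [0, 0, 0]}

```text
clock: 6.02
position: [473.6, -226.7, 247.8]
ee_rot: [0.0, 1.0, 0.0, 0.002]
contact_force: [-0.4, -0.8, -4.0]
gripper_width: 38.7
```

Run:
```python
from h import *
a=grab("scene",8);p=grab("wrist",8);st()
cv2.imwrite("pics/s8c.png",cv2.resize(a["frame"][100:340,260:440],None,fx=2.5,fy=2.5,interpolation=cv2.INTER_CUBIC))
go([497,80,246],np.pi)
```

```text
t 6.12 pos [ 472.151 -226.351  244.989] F [-0.893  0.499 -3.082] w 38.9 j [-0.138  0.221 -0.249 -0.001 -1.104  0.138]
tool xyz cm [-2.466 30.637 -0.058]
rotvec [ 0.002 -0.003 -0.001]
```

View pics/s8c.png

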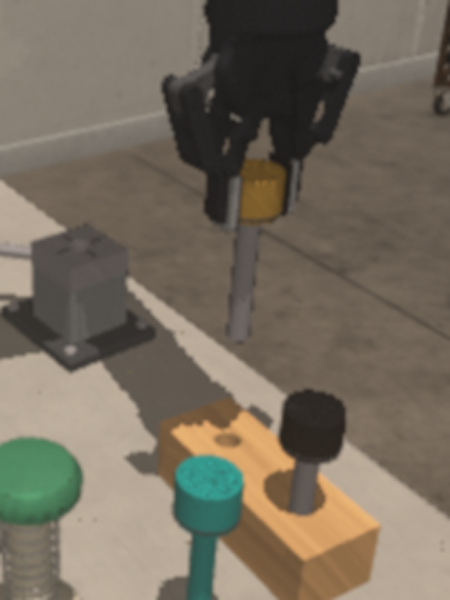

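View pics/wrist8.png

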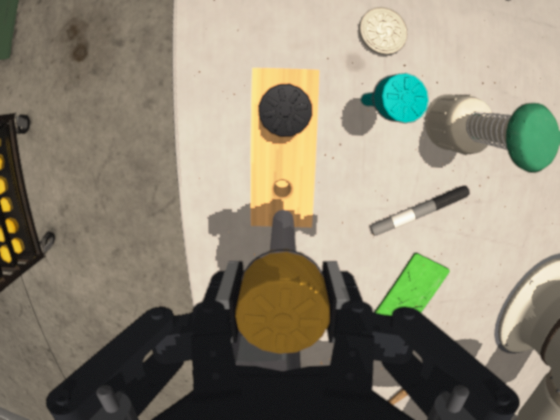

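Emit:
apply_moves:
  steps:
    - {"hand": 0.2, "xyz": [-2.5, 3, 0], "delta_rot": [0, 0, 0]}
    - {"hand": 0.2, "xyz": [-2.5, 7, 0], "delta_rot": [0, 0, 0]}
    - {"hand": 0.2, "xyz": [-2.5, 11, 0], "delta_rot": [0, 0, 0]}
    - {"hand": 0.2, "xyz": [-2.5, 15, 0], "delta_rot": [0, 0, 0]}
    - {"hand": 0.2, "xyz": [-2.5, 19, 0], "delta_rot": [0, 0, 0]}
    - {"hand": 0.2, "xyz": [-2.5, 23, 0], "delta_rot": [0, 0, 0]}
    - {"hand": 0.2, "xyz": [-2.5, 26, 0], "delta_rot": [0, 0, 0]}
    - {"hand": 0.2, "xyz": [-2.5, 29, 0], "delta_rot": [0, 0, 0]}
    - {"hand": 0.2, "xyz": [-2.5, 30.5, 0], "delta_rot": [0, 0, 0]}
    - {"hand": 0.2, "xyz": [-2.5, 30.5, 0], "delta_rot": [0, 0, 0]}
    - {"hand": 0.2, "xyz": [-2.5, 30.5, 0], "delta_rot": [0, 0, 0]}

```text
clock: 7.03
position: [497.3, 78.5, 244.6]
ee_rot: [-0.001, 1.0, -0.001, -0.002]
contact_force: [0.3, -0.4, -2.6]
gripper_width: 38.7
```

Run:
```python
from h import *
p=grab("wrist",9);st();f=p["frame"]
cv2.imwrite("pics/w9c.png",cv2.resize(f[60:260,180:380],None,fx=3,fy=3,interpolation=cv2.INTER_CUBIC))
print(nets.pinpoint(p,"collet_mouth"),p["origin"],p["orientation"])
import pickle;pickle.dump({k:v for k,v in p.items()},open("p9.pkl","wb"))
```

```text
t 7.08 pos [497.438  77.803 244.874] F [-0.574 -0.251 -2.868] w 38.4 j [ 0.478  0.186 -0.295 -0.    -1.094 -0.477]
[{'xyz': [498.2, 23.5, 93.4], 'confidence': 0.71}] [498.754  -3.017 365.128] [-0.001  0.987  0.161 -0.002]
```

View pics/w9c.png

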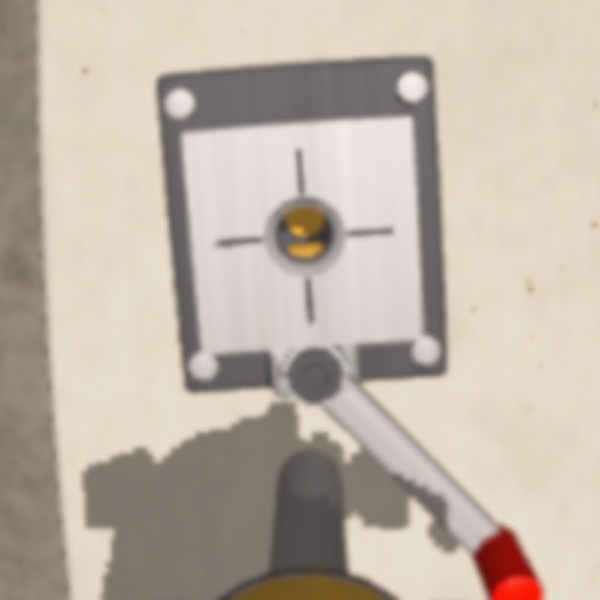

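Run:
```python
from h import *
import pickle
p=pickle.load(open("p9.pkl","rb"))
c=lambda x,y:(180+x/3,60+y/3)
m=at_z(p,*c(305,236),90);print("mouth",m)
print("pivot",at_z(p,*c(314,375),70))
k=[at_z(p,*c(*q),90) for q in((183,132),(413,116),(424,345),(202,357))];print(k,np.mean(k,0))
e=k[3]-k[0];g=k[2]-k[1];h=k[1]-k[0];i=k[2]-k[3];print([np.degrees(np.arctan2(v[1],v[0])) for v in(e,g,h,i)])
s=st()
for f in((283.5,218),(283,217)):print("foot",at_z(p,*f,132))
# shank ends model
r=R.from_quat(s["ee_rot"])
for dz in (12,25,40,112.5):
    X=s["position"]+r.apply([0,0,dz]);print(dz,X,proj(p,X))
for dx in(-8,8):
    X=s["position"]+r.apply([dx,0,112]);print(proj(p,X))
# pic8 hole, same camera offset
s8=np.array([472.9,-226.5,246]);
q=dict(p);q["origin"]=p["origin"]-s["position"]+s8
print("hole",at_z(q,282,186,50), "TCP",s8)
cv2.imwrite("pics/w8c.png",cv2.resize(cv2.imread("pics/wrist8.png")[160:240,240:320],None,fx=7,fy=7,interpolation=cv2.INTER_CUBIC))
cv2.imwrite("pics/w9d.png",cv2.resize(cv2.imread("pics/wrist9.png")[160:240,240:320],None,fx=7,fy=7,interpolation=cv2.INTER_CUBIC))
```

```text
mouth [498.11761188  24.39965182  90.        ]
pivot [495.16311328  69.7639693   70.        ]
[array([532.1400385 ,  -5.40144549,  90.        ]), array([468.22511304,  -9.99200508,  90.        ]), array([463.61488622,  55.70137177,  90.        ]), array([527.87059208,  59.42448464,  90.        ])] [497.96265746  24.93310146  90.        ]
[np.float64(93.76806767784234), np.float64(94.01431914526079), np.float64(-175.8919013537563), np.float64(-176.68386788474055)]
t 7.13 pos [497.639  77.366 245.21 ] F [-0.013  0.018 -1.888] w 38.7 j [ 0.477  0.186 -0.294 -0.    -1.094 -0.478]
foot [496.675  80.309 132.   ]
foot [497.058  79.501 132.   ]
12 [497.606  77.352 233.21 ] [283.131 284.307]
25 [497.571  77.337 220.21 ] [283.041 271.004]
40 [497.53   77.319 205.21 ] [282.95  257.755]
112.5 [497.333  77.232 132.711] [282.652 214.484]
[272.056 214.669]
[293.25 214.73]
hole [ 472.834 -227.939   50.   ] TCP [ 472.9 -226.5  246. ]
```

View pics/w8c.png

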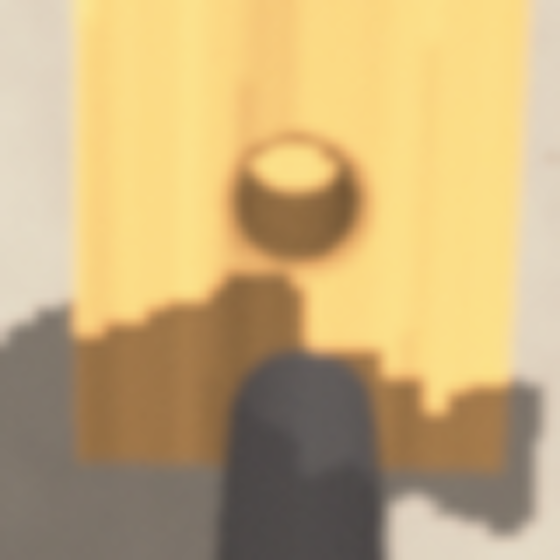

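View pics/w9d.png

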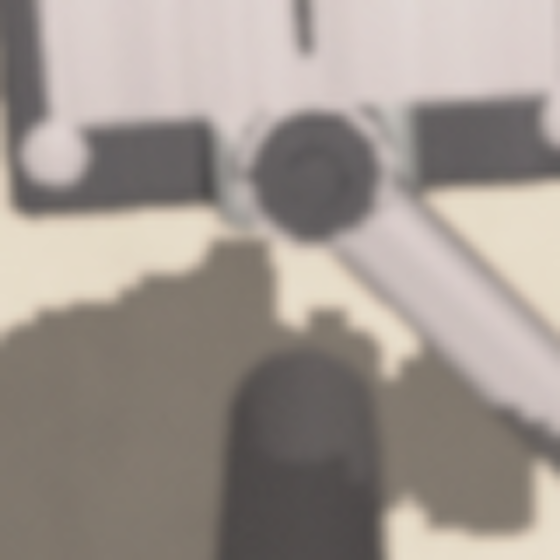

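Run:
```python
from h import *
import pickle
p=pickle.load(open("p9.pkl","rb"))
f=cv2.imread("pics/wrist9.png")
P=lambda X:proj(p,X)
def draw(dy_head,dy_foot,dx,col):
    for z0,r in((15,20),(-15,20),(-15,8),(-93,8),(-95,6)):
        # height along die rel. head centre; head centre z=TCP-2.5
        t=(15-z0)/110
        z=245-2.5+z0
        if z0==-95: z=245-112.5
        pts=np.array([P([497.6+dx+r*np.cos(a),77.4+dy_head+(dy_foot-dy_head)*t+r*np.sin(a),z]) for a in np.linspace(0,6.28,80)])
        yield pts
g=cv2.resize(f[180:380,200:370],None,fx=3.5,fy=3.0,interpolation=cv2.INTER_CUBIC)
for a,b,c in((0,0,(0,255,0)),(0,3.4,(255,0,255))):
    for pts in draw(a,b,0,c):
        q=((pts-[200,180]+0.5)*[3.5,3.0]).astype(int);cv2.polylines(g,[q],True,c,1)
cv2.imwrite("pics/w9e.png",g)
```

```text
(no output)
```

View pics/w9e.png

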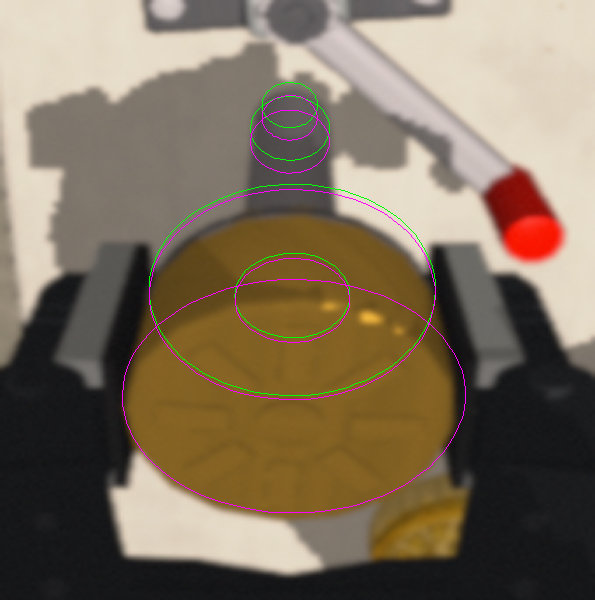

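Run:
```python
from h import *
import pickle
from scipy.optimize import least_squares
p=pickle.load(open("p9.pkl","rb"))
T=np.array([497.5,77.5,245.1])
A=np.linspace(0,2*np.pi,181)
def ring(c,ax,r,h):
    ax=ax/np.linalg.norm(ax);u=np.cross([0,1,0],ax);u/=np.linalg.norm(u);v=np.cross(ax,u)
    return np.array([proj(p,c+ax*h+r*(np.cos(a)*u+np.sin(a)*v)) for a in A])
def mod(x):
    dx,dy,dz,tx,ty=x;c=T+[dx,dy,dz-2.5];ax=np.array([-tx,-ty,1.])  # +ty: foot moves +y
    t=ring(c,ax,20,15);b=ring(c,ax,20,-15);f1=ring(c,ax,8,-108);f2=ring(c,ax,6,-110);fc=proj(p,c-ax*110)
    return np.array([t[:,1].max(),t[:,0].min(),t[:,0].max(),b[:,1].min(),min(f1[:,1].min(),f2[:,1].min()),f1[:,0].mean()])
obs=np.array([352.3,238.6,330.5,250.8,210.,283.6])
print(mod(np.zeros(5)))
s=least_squares(lambda x:np.r_[mod(x)-obs,np.array(x)*[.1,.1,.1,10,10]],np.zeros(5));print(s.x,mod(s.x)-obs)
s=least_squares(lambda x:np.r_[mod(np.r_[x,0,0])-obs],np.zeros(3));print(s.x,mod(np.r_[s.x,0,0])-obs)
```

```text
[350.8163425  234.68895323 332.73350101 241.17282341 205.47737504
 282.38238068]
[-5.21478102e-01  8.06394758e+00 -7.06810461e+00 -4.36048607e-03
 -2.05982425e-02] [ 0.57460414  0.4170602  -0.41940704 -0.61063427  0.04236361 -0.00148141]
[-0.52564067  7.06061093 -6.22560218] [ 0.39725238  0.15496866  0.1857673  -1.52895419  1.8154502  -0.60158048]
```

Emit:
apply_moves:
  steps:
    - {"hand": 0.2, "xyz": [-0.1, -3, 0], "delta_rot": [0, 0, 0]}
    - {"hand": 0.2, "xyz": [-0.1, -5.5, 0.5], "delta_rot": [0, 0, 0]}
    - {"hand": 0.2, "xyz": [-0.1, -5.5, 2], "delta_rot": [0, 0, 0]}
    - {"hand": 0.2, "xyz": [-0.1, -5.5, 3], "delta_rot": [0, 0, 0]}
    - {"hand": 0.2, "xyz": [-0.1, -5.5, 3.5], "delta_rot": [0, 0, 0]}
    - {"hand": 0.2, "xyz": [-0.1, -5.5, 3.5], "delta_rot": [0, 0, 0]}
    - {"hand": 0.2, "xyz": [-0.1, -5.5, 3.5], "delta_rot": [0, 0, 0]}

```text
clock: 7.72
position: [499.4, 23.2, 211.3]
ee_rot: [-0.0, 1.0, -0.0, -0.0]
contact_force: [0.2, -0.3, -1.9]
gripper_width: 38.8
```

Run:
```python
from h import *
p=grab("wrist",10);a=grab("scene",10);b=grab("side",10);st()
cv2.imwrite("pics/w10c.png",cv2.resize(p["frame"][150:270,220:340],None,fx=5,fy=5,interpolation=cv2.INTER_CUBIC))
cv2.imwrite("pics/s10c.png",np.hstack([cv2.resize(a["frame"][120:250,240:340],None,fx=4,fy=4.5,interpolation=cv2.INTER_CUBIC),cv2.resize(b["frame"][130:260,230:330],None,fx=4,fy=4.5,interpolation=cv2.INTER_CUBIC)]))
```

```text
t 7.87 pos [499.781  23.564 212.083] F [ 0.193  0.321 -1.92 ] w 38.4 j [ 0.372  0.209 -0.355  0.    -1.005 -0.372]
```

View pics/w10c.png

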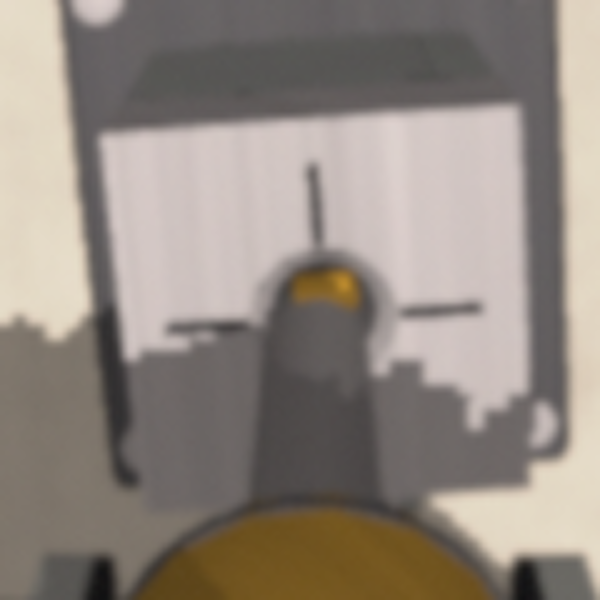

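View pics/s10c.png

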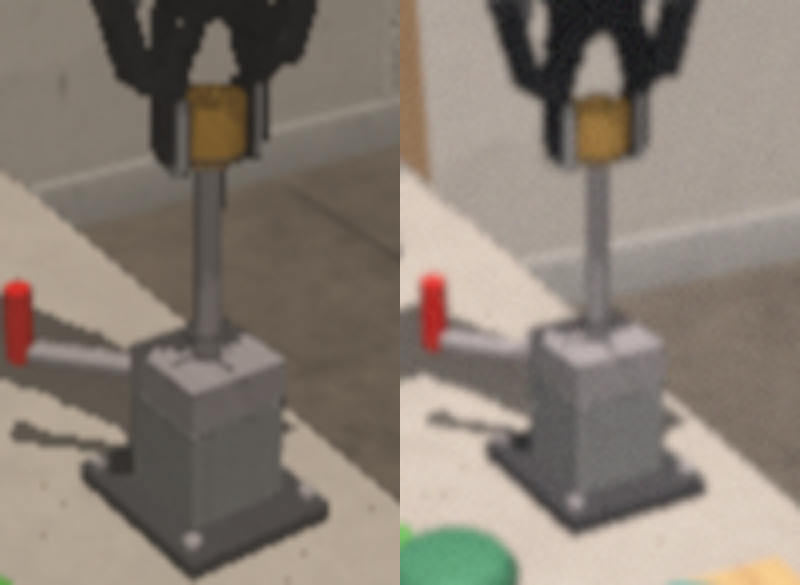

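Emit:
apply_moves:
  steps:
    - {"hand": 0.2, "xyz": [0, -0.1, 0.3], "delta_rot": [0, 0, 0]}
    - {"hand": 0.2, "xyz": [0, -0.1, 0.6], "delta_rot": [0, 0, 0]}
    - {"hand": 0.2, "xyz": [0, -0.1, 0.8], "delta_rot": [0, 0, 0]}
    - {"hand": 0.2, "xyz": [0, -0.1, 1.0], "delta_rot": [0, 0, 0]}
    - {"hand": 0.2, "xyz": [0, -0.1, 1.1], "delta_rot": [0, 0, 0]}
    - {"hand": 0.2, "xyz": [0, -0.1, 1.2], "delta_rot": [0, 0, 0]}

```text
clock: 8.37
position: [499.2, 22.1, 199.3]
ee_rot: [-0.0, 1.0, -0.0, -0.0]
contact_force: [-1.2, 0.2, -0.6]
gripper_width: 38.4
```

```bash
python3 -c "
from h import *
p=grab('wrist',11)
cv2.imwrite('pics/w11c.png',cv2.resize(p['frame'][150:270,220:340],None,fx=5,fy=5,interpolation=cv2.INTER_CUBIC))
for i in range(3): st();grab('side',11)"
```

```text
t 8.42 pos [498.979  22.089 199.136] F [-0.471 -0.045 -2.836] w 38.9 j [ 0.37   0.222 -0.374 -0.    -0.976 -0.37 ]
t 8.47 pos [498.981  22.106 199.17 ] F [-0.269  0.118 -2.055] w 38.6 j [ 0.37   0.222 -0.374 -0.    -0.976 -0.37 ]
t 8.52 pos [498.982  22.111 199.19 ] F [-0.248 -0.073 -2.06 ] w 38.6 j [ 0.37   0.222 -0.374 -0.    -0.976 -0.37 ]
```

View pics/w11c.png

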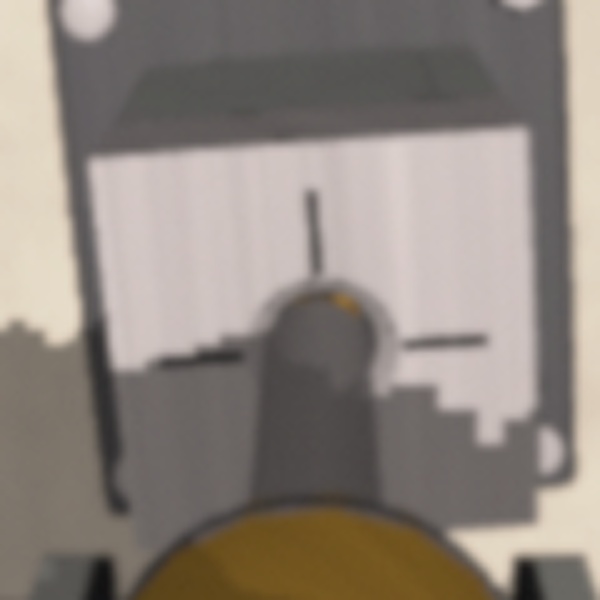

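Emit:
apply_moves:
  steps:
    - {"hand": 0.2, "xyz": [0, 0, 0.2], "delta_rot": [0, 0, 0]}
    - {"hand": 0.2, "xyz": [0, 0, 0.4], "delta_rot": [0, 0, 0]}
    - {"hand": 0.2, "xyz": [0, 0, 0.6], "delta_rot": [0, 0, 0]}

```text
clock: 8.82
position: [498.9, 22.1, 193.2]
ee_rot: [0.0, 1.0, -0.0, -0.0]
contact_force: [-1.7, 0.9, -2.1]
gripper_width: 39.1
```

Emit:
apply_moves:
  steps:
    - {"hand": 0.2, "xyz": [0, 0, 0.2], "delta_rot": [0, 0, 0]}
    - {"hand": 0.2, "xyz": [0, 0, 0.4], "delta_rot": [0, 0, 0]}
    - {"hand": 0.2, "xyz": [0, 0, 0.6], "delta_rot": [0, 0, 0]}

```text
clock: 9.07
position: [498.9, 22.1, 187.1]
ee_rot: [0.0, 1.0, -0.0, -0.0]
contact_force: [-2.2, 0.6, -0.7]
gripper_width: 38.7
```

```bash
python3 -c "
from h import *
p=grab('wrist',12)
cv2.imwrite('pics/w12c.png',cv2.resize(p['frame'][150:270,220:340],None,fx=5,fy=5,interpolation=cv2.INTER_CUBIC))
for i in range(3): s=st();print(s['wrist_torque']);grab('side',11)"
```

```text
t 9.12 pos [498.889  22.102 186.702] F [-1.879  1.41  -2.953] w 39.0 j [ 0.37   0.236 -0.391 -0.    -0.945 -0.37 ]
[ 0.153  0.71  -0.048]
t 9.17 pos [498.929  22.102 186.809] F [-1.645  0.192 -3.862] w 38.8 j [ 0.37   0.236 -0.391 -0.    -0.945 -0.37 ]
[0.157 0.613 0.013]
t 9.22 pos [498.935  22.091 186.862] F [-1.693  0.222 -2.603] w 38.6 j [ 0.37   0.236 -0.391 -0.    -0.945 -0.37 ]
[0.211 0.634 0.027]
```

View pics/w12c.png

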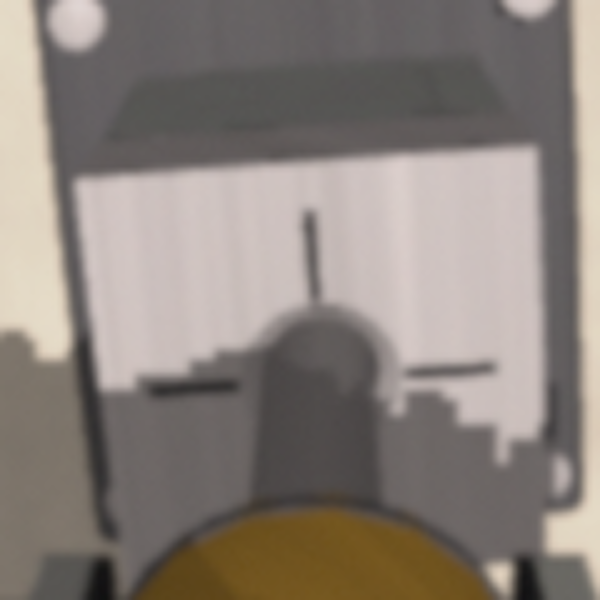

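Emit:
apply_moves:
  steps:
    - {"hand": 0.2, "xyz": [0.05, 0, 0.2], "delta_rot": [0, 0, 0]}
    - {"hand": 0.2, "xyz": [0.05, 0, 0.5], "delta_rot": [0, 0, 0]}
    - {"hand": 0.2, "xyz": [0.05, 0, 0.8], "delta_rot": [0, 0, 0]}
    - {"hand": 0.2, "xyz": [0.05, 0, 1.0], "delta_rot": [0, 0, 0]}

```text
clock: 9.6
position: [498.8, 22.1, 177.1]
ee_rot: [-0.0, 1.0, 0.0, 0.0]
contact_force: [-2.5, 0.8, -0.7]
gripper_width: 38.8
```

Emit:
apply_moves:
  steps:
    - {"hand": 0.2, "xyz": [0, 0, 0.3], "delta_rot": [0, 0, 0]}
    - {"hand": 0.2, "xyz": [0, 0, 0.6], "delta_rot": [0, 0, 0]}
    - {"hand": 0.2, "xyz": [0, 0, 0.9], "delta_rot": [0, 0, 0]}
    - {"hand": 0.2, "xyz": [0, 0, 1.1], "delta_rot": [0, 0, 0]}
    - {"hand": 0.2, "xyz": [0, 0, 1.1], "delta_rot": [0, 0, 0]}
    - {"hand": 0.2, "xyz": [0, 0, 1.1], "delta_rot": [0, 0, 0]}

```text
clock: 10.1
position: [498.8, 22.2, 166.0]
ee_rot: [0.0, 1.0, -0.0, -0.0]
contact_force: [-1.4, -0.1, -4.3]
gripper_width: 38.7
```

```bash
python3 -c "
from h import *
for i in range(4): s=st();print(s['wrist_torque']);grab('side',11)"
```

```text
t 10.1 pos [498.753  22.165 166.007] F [-1.442 -0.118 -4.33 ] w 38.7 j [ 0.37   0.259 -0.42  -0.    -0.892 -0.37 ]
[ 0.181  0.563 -0.022]
t 10.15 pos [498.745  22.157 166.09 ] F [-2.234  0.468 -4.094] w 38.6 j [ 0.37   0.259 -0.42  -0.    -0.892 -0.37 ]
[ 0.156  0.663 -0.021]
t 10.2 pos [498.753  22.143 166.208] F [-1.894  0.563 -4.014] w 38.7 j [ 0.37   0.259 -0.42  -0.    -0.892 -0.37 ]
[ 0.2    0.62  -0.008]
t 10.25 pos [498.757  22.15  166.263] F [-1.476  0.846 -2.356] w 38.6 j [ 0.37   0.259 -0.419 -0.    -0.893 -0.37 ]
[ 0.169  0.594 -0.003]
```

Emit:
apply_moves:
  steps:
    - {"hand": 0.2, "xyz": [0.05, 0, 0.2], "delta_rot": [0, 0, 0]}
    - {"hand": 0.2, "xyz": [0.05, 0, 0.3], "delta_rot": [0, 0, 0]}
    - {"hand": 0.2, "xyz": [0.05, 0, 0.4], "delta_rot": [0, 0, 0]}

```text
clock: 10.55
position: [498.6, 22.2, 162.7]
ee_rot: [-0.0, 1.0, 0.0, 0.001]
contact_force: [-2.1, 0.6, -1.4]
gripper_width: 39.0
```

Emit:
apply_moves:
  steps:
    - {"hand": 0.2, "xyz": [0, 0, 0.15], "delta_rot": [0, 0, 0]}
    - {"hand": 0.2, "xyz": [0, 0, 0.3], "delta_rot": [0, 0, 0]}

```text
clock: 10.72
position: [498.6, 22.2, 159.5]
ee_rot: [-0.0, 1.0, 0.0, 0.0]
contact_force: [-0.6, 0.0, -1.4]
gripper_width: 38.8
```

Emit:
apply_moves:
  steps:
    - {"hand": 0.2, "xyz": [0, 0, 0.15], "delta_rot": [0, 0, 0]}
    - {"hand": 0.2, "xyz": [0, 0, 0.3], "delta_rot": [0, 0, 0]}

```text
clock: 10.88
position: [498.6, 22.2, 156.4]
ee_rot: [-0.0, 1.0, 0.0, 0.0]
contact_force: [-0.5, 0.6, -2.1]
gripper_width: 38.5
```

Emit:
apply_moves:
  steps:
    - {"hand": 0.2, "xyz": [0, 0, 0.15], "delta_rot": [0, 0, 0]}
    - {"hand": 0.2, "xyz": [0, 0, 0.3], "delta_rot": [0, 0, 0]}

```text
clock: 11.05
position: [498.7, 22.2, 153.8]
ee_rot: [-0.0, 1.0, -0.0, 0.0]
contact_force: [-2.3, 1.5, 5.1]
gripper_width: 38.5
```

```bash
python3 -c "
from h import *
for i in range(4): s=st();grab('side',11)"
```

```text
t 11.05 pos [498.666  22.17  153.814] F [-2.3    1.459  5.1  ] w 38.5 j [ 0.371  0.274 -0.436  0.001 -0.86  -0.37 ]
t 11.1 pos [498.634  22.191 153.721] F [-1.452  0.412  1.021] w 38.9 j [ 0.371  0.274 -0.436  0.    -0.86  -0.371]
t 11.15 pos [498.591  22.192 153.701] F [-1.199  0.181  1.197] w 38.3 j [ 0.371  0.274 -0.437  0.    -0.86  -0.371]
t 11.2 pos [498.586  22.207 153.705] F [-1.617  0.682  0.477] w 38.9 j [ 0.371  0.274 -0.437  0.    -0.86  -0.371]
```

Emit:
apply_moves:
  steps:
    - {"hand": 0.2, "xyz": [0, 0, 0.1], "delta_rot": [0, 0, 0]}
    - {"hand": 0.2, "xyz": [0, 0, 0.2], "delta_rot": [0, 0, 0]}

```text
clock: 11.42
position: [498.6, 22.2, 152.4]
ee_rot: [-0.0, 1.0, -0.0, 0.0]
contact_force: [-3.0, -0.1, 5.1]
gripper_width: 38.9
```

Emit:
apply_moves:
  steps:
    - {"hand": 0.2, "xyz": [0, 0, 0.1], "delta_rot": [0, 0, 0]}
    - {"hand": 0.2, "xyz": [0, 0, 0.2], "delta_rot": [0, 0, 0]}

```text
clock: 11.58
position: [498.6, 22.2, 150.0]
ee_rot: [-0.0, 1.0, 0.0, 0.001]
contact_force: [-3.0, 0.3, 4.5]
gripper_width: 38.4
```

Emit:
apply_moves:
  steps:
    - {"hand": 0.2, "xyz": [0, 0, 0.1], "delta_rot": [0, 0, 0]}
    - {"hand": 0.2, "xyz": [0, 0, 0.2], "delta_rot": [0, 0, 0]}

```text
clock: 11.75
position: [498.6, 22.2, 147.6]
ee_rot: [-0.0, 1.0, 0.0, 0.0]
contact_force: [-1.6, 1.3, 4.0]
gripper_width: 38.6
```

Emit:
apply_moves:
  steps:
    - {"hand": 0.2, "xyz": [0, 0, 0.07], "delta_rot": [0, 0, 0]}
    - {"hand": 0.2, "xyz": [0, 0, 0.15], "delta_rot": [0, 0, 0]}

```text
clock: 11.92
position: [498.6, 22.2, 145.9]
ee_rot: [-0.0, 1.0, 0.0, 0.0]
contact_force: [-1.0, 0.6, 2.7]
gripper_width: 38.6
```

Emit:
apply_moves:
  steps:
    - {"hand": 0.2, "xyz": [0, 0, 0.07], "delta_rot": [0, 0, 0]}
    - {"hand": 0.2, "xyz": [0, 0, 0.15], "delta_rot": [0, 0, 0]}

```text
clock: 12.08
position: [498.6, 22.2, 144.4]
ee_rot: [-0.0, 1.0, 0.0, 0.0]
contact_force: [-1.5, 0.5, 3.9]
gripper_width: 38.9
```

Emit:
apply_moves:
  steps:
    - {"hand": 0.2, "xyz": [0, 0, 0.07], "delta_rot": [0, 0, 0]}
    - {"hand": 0.2, "xyz": [0, 0, 0.15], "delta_rot": [0, 0, 0]}

```text
clock: 12.25
position: [498.5, 22.2, 142.9]
ee_rot: [-0.0, 1.0, 0.0, 0.0]
contact_force: [-1.1, 1.1, 3.0]
gripper_width: 39.0
```

Emit:
apply_moves:
  steps:
    - {"hand": 0.2, "xyz": [0, 0, 0.05], "delta_rot": [0, 0, 0]}
    - {"hand": 0.2, "xyz": [0, 0, 0.1], "delta_rot": [0, 0, 0]}

```text
clock: 12.42
position: [498.5, 22.2, 141.9]
ee_rot: [-0.0, 1.0, 0.0, 0.0]
contact_force: [0.2, -0.3, 3.0]
gripper_width: 38.7
```

Emit:
apply_moves:
  steps:
    - {"hand": 0.2, "xyz": [0, 0, 0.05], "delta_rot": [0, 0, 0]}
    - {"hand": 0.2, "xyz": [0, 0, 0.1], "delta_rot": [0, 0, 0]}

```text
clock: 12.58
position: [498.5, 22.2, 140.9]
ee_rot: [-0.0, 1.0, 0.0, 0.0]
contact_force: [-0.4, 0.4, 2.9]
gripper_width: 38.7
```

Emit:
apply_moves:
  steps:
    - {"hand": 0.2, "xyz": [0, 0, 0.05], "delta_rot": [0, 0, 0]}
    - {"hand": 0.2, "xyz": [0, 0, 0.1], "delta_rot": [0, 0, 0]}

```text
clock: 12.75
position: [498.4, 22.2, 139.9]
ee_rot: [-0.0, 1.0, 0.0, 0.0]
contact_force: [-0.3, 1.4, 3.8]
gripper_width: 39.1
```

Emit:
apply_moves:
  steps:
    - {"hand": 0.2, "xyz": [0, 0, 0.05], "delta_rot": [0, 0, 0]}
    - {"hand": 0.2, "xyz": [0, 0, 0.1], "delta_rot": [0, 0, 0]}

```text
clock: 12.92
position: [498.5, 22.2, 138.9]
ee_rot: [-0.0, 1.0, 0.0, 0.0]
contact_force: [-0.8, 0.8, 3.2]
gripper_width: 38.7
```

Emit:
apply_moves:
  steps:
    - {"hand": 0.2, "xyz": [0, 0, 0.05], "delta_rot": [0, 0, 0]}
    - {"hand": 0.2, "xyz": [0, 0, 0.1], "delta_rot": [0, 0, 0]}

```text
clock: 13.08
position: [498.4, 22.2, 137.9]
ee_rot: [-0.0, 1.0, 0.0, 0.0]
contact_force: [0.2, 1.0, 1.8]
gripper_width: 38.3
```

```bash
python3 -c "
from h import *
st();a=grab('scene',13);grab('wrist',13);st()
cv2.imwrite('pics/s13c.png',cv2.resize(a['frame'][140:250,230:340],None,fx=5,fy=5,interpolation=cv2.INTER_CUBIC))"
```

```text
t 13.08 pos [498.398  22.175 137.892] F [0.242 1.001 1.846] w 38.3 j [ 0.371  0.294 -0.456  0.    -0.82  -0.371]
t 13.18 pos [498.344  22.167 137.741] F [0.233 1.008 1.601] w 38.8 j [ 0.371  0.295 -0.456 -0.    -0.82  -0.371]
```

View pics/s13c.png

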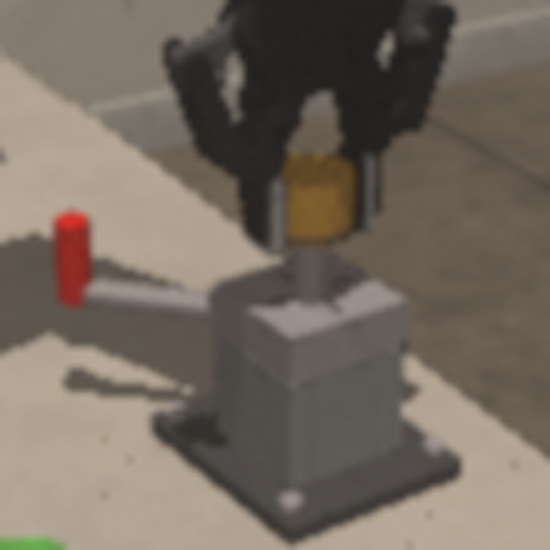

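Emit:
apply_moves:
  steps:
    - {"hand": 0.2, "xyz": [0, 0, 0.05], "delta_rot": [0, 0, 0]}
    - {"hand": 0.2, "xyz": [0, 0, 0.1], "delta_rot": [0, 0, 0]}

```text
clock: 13.35
position: [498.4, 22.2, 136.9]
ee_rot: [-0.0, 1.0, 0.0, 0.0]
contact_force: [0.1, -0.2, 2.1]
gripper_width: 38.7
```

Emit:
apply_moves:
  steps:
    - {"hand": 0.2, "xyz": [0, 0, 0.05], "delta_rot": [0, 0, 0]}
    - {"hand": 0.2, "xyz": [0, 0, 0.1], "delta_rot": [0, 0, 0]}

```text
clock: 13.52
position: [498.3, 22.1, 135.9]
ee_rot: [0.0, 1.0, -0.0, 0.0]
contact_force: [0.5, 0.6, 3.0]
gripper_width: 38.5
```

Emit:
apply_moves:
  steps:
    - {"hand": 0.2, "xyz": [0, 0, 0.05], "delta_rot": [0, 0, 0]}
    - {"hand": 0.2, "xyz": [0, 0, 0.1], "delta_rot": [0, 0, 0]}

```text
clock: 13.68
position: [498.3, 22.1, 134.9]
ee_rot: [-0.0, 1.0, 0.0, 0.0]
contact_force: [0.1, 0.3, 2.0]
gripper_width: 38.8
```

Emit:
apply_moves:
  steps:
    - {"hand": 0.2, "xyz": [0, 0, 0.05], "delta_rot": [0, 0, 0]}
    - {"hand": 0.2, "xyz": [0, 0, 0.1], "delta_rot": [0, 0, 0]}

```text
clock: 13.85
position: [498.3, 22.1, 133.9]
ee_rot: [0.0, 1.0, -0.0, -0.0]
contact_force: [0.0, 0.3, 1.7]
gripper_width: 38.6
```

Emit:
apply_moves:
  steps:
    - {"hand": 0.2, "xyz": [0, 0, 0.05], "delta_rot": [0, 0, 0]}
    - {"hand": 0.2, "xyz": [0, 0, 0.1], "delta_rot": [0, 0, 0]}

```text
clock: 14.02
position: [498.3, 22.1, 132.9]
ee_rot: [-0.0, 1.0, -0.0, -0.0]
contact_force: [-0.0, -0.1, 2.7]
gripper_width: 38.7
```

Emit:
apply_moves:
  steps:
    - {"hand": 0.2, "xyz": [0, 0, 0.05], "delta_rot": [0, 0, 0]}
    - {"hand": 0.2, "xyz": [0, 0, 0.1], "delta_rot": [0, 0, 0]}

```text
clock: 14.18
position: [498.2, 22.1, 131.9]
ee_rot: [-0.0, 1.0, -0.0, -0.0]
contact_force: [-1.0, 0.4, 3.6]
gripper_width: 38.8
```

Emit:
apply_moves:
  steps:
    - {"hand": 0.2, "xyz": [0, 0, 0.05], "delta_rot": [0, 0, 0]}
    - {"hand": 0.2, "xyz": [0, 0, 0.1], "delta_rot": [0, 0, 0]}

```text
clock: 14.35
position: [498.3, 22.1, 131.1]
ee_rot: [-0.0, 1.0, -0.0, -0.0]
contact_force: [-1.1, 0.0, 6.0]
gripper_width: 38.8
```

Emit:
apply_moves:
  steps:
    - {"hand": 0.2, "xyz": [0, 0, 0.05], "delta_rot": [0, 0, 0]}
    - {"hand": 0.2, "xyz": [0, 0, 0.1], "delta_rot": [0, 0, 0]}

```text
clock: 14.52
position: [498.3, 22.1, 130.4]
ee_rot: [-0.0, 1.0, -0.0, -0.0]
contact_force: [-0.7, 0.0, 7.2]
gripper_width: 38.8
```

```bash
python3 -c "
from h import *
st();a=grab('scene',14);p=grab('wrist',14);st()
cv2.imwrite('pics/s14c.png',np.hstack([cv2.resize(a['frame'][140:250,230:340],None,fx=4,fy=5,interpolation=cv2.INTER_CUBIC),cv2.resize(p['frame'][180:380,200:370],None,fx=2,fy=2.75)]))"
```

```text
t 14.52 pos [498.288  22.097 130.364] F [-0.698  0.036  7.164] w 38.8 j [ 0.371  0.305 -0.465  0.    -0.801 -0.371]
t 14.62 pos [498.273  22.106 130.265] F [-0.528  0.339  5.135] w 39.0 j [ 0.371  0.305 -0.465  0.    -0.801 -0.371]
```

View pics/s14c.png

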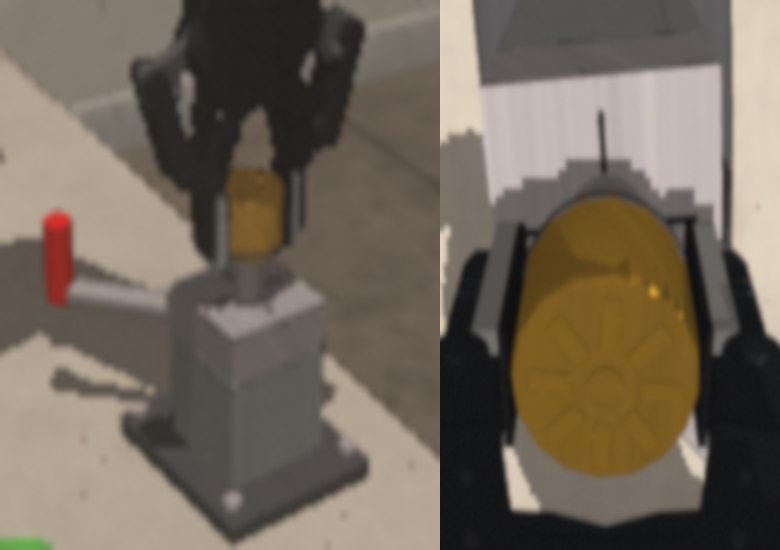

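Emit:
apply_moves:
  steps:
    - {"hand": 0.2, "xyz": [0, 0, 0.05], "delta_rot": [0, 0, 0]}
    - {"hand": 0.2, "xyz": [0, 0, 0.1], "delta_rot": [0, 0, 0]}

```text
clock: 14.78
position: [498.3, 22.1, 129.6]
ee_rot: [-0.0, 1.0, -0.0, 0.0]
contact_force: [-2.5, 1.5, 8.8]
gripper_width: 38.5
```

```bash
python3 -c "
from h import *
for i in range(4): st();grab('side',11)"
```

```text
t 14.78 pos [498.307  22.079 129.593] F [-2.461  1.518  8.831] w 38.5 j [ 0.371  0.306 -0.466  0.    -0.799 -0.371]
t 14.83 pos [498.277  22.08  129.506] F [-0.657  1.233  6.824] w 38.6 j [ 0.371  0.306 -0.466  0.    -0.799 -0.371]
t 14.88 pos [498.293  22.098 129.496] F [-1.424  0.277  6.53 ] w 38.9 j [ 0.371  0.306 -0.466  0.    -0.799 -0.371]
t 14.93 pos [498.286  22.105 129.469] F [-1.341  1.191  7.288] w 38.5 j [ 0.371  0.306 -0.466  0.    -0.799 -0.371]
```

Emit:
apply_moves:
  steps:
    - {"hand": 0.2, "xyz": [0, 0, 0.03], "delta_rot": [0, 0, 0]}
    - {"hand": 0.2, "xyz": [0, 0, 0.06], "delta_rot": [0, 0, 0]}

```text
clock: 15.15
position: [498.3, 22.1, 129.2]
ee_rot: [-0.0, 1.0, -0.0, 0.0]
contact_force: [-2.5, -0.1, 9.4]
gripper_width: 38.7
```

```bash
python3 -c "
from h import *
for i in range(4): st();grab('side',11)"
```

```text
t 15.15 pos [498.32   22.08  129.159] F [-2.536 -0.142  9.362] w 38.7 j [ 0.371  0.306 -0.466  0.001 -0.798 -0.371]
t 15.2 pos [498.32   22.085 129.131] F [-2.436  0.557  8.467] w 38.9 j [ 0.371  0.306 -0.466  0.    -0.798 -0.371]
t 15.25 pos [498.286  22.084 129.135] F [-1.413  0.297  8.627] w 38.9 j [ 0.371  0.306 -0.466  0.    -0.798 -0.371]
t 15.3 pos [498.344  22.104 129.157] F [-2.174  0.007  8.66 ] w 38.3 j [ 0.371  0.306 -0.466  0.    -0.798 -0.371]
```

Emit:
apply_moves:
  steps:
    - {"hand": 0.9, "xyz": [0, 0, 0], "delta_rot": [0, 0, 0]}
    - {"hand": 0.9, "xyz": [0, 0, 0], "delta_rot": [0, 0, 0]}
    - {"hand": 0.9, "xyz": [0, 0, 0], "delta_rot": [0, 0, 0]}
    - {"hand": 0.9, "xyz": [0, 0, 0], "delta_rot": [0, 0, 0]}
    - {"hand": 0.9, "xyz": [0, 0, 0], "delta_rot": [0, 0, 0]}
    - {"hand": 0.9, "xyz": [0, 0, 0], "delta_rot": [0, 0, 0]}

```text
clock: 15.85
position: [498.2, 22.1, 128.1]
ee_rot: [0.0, 1.0, -0.0, -0.0]
contact_force: [0.4, -0.4, 0.6]
gripper_width: 76.5
```

```bash
python3 -c "
from h import *
st();a=grab('scene',16);p=grab('wrist',16);st()
cv2.imwrite('pics/s16c.png',np.hstack([cv2.resize(a['frame'][140:250,230:340],None,fx=4,fy=5,interpolation=cv2.INTER_CUBIC),cv2.resize(p['frame'][180:380,200:370],None,fx=2,fy=2.75)]))"
```

```text
t 15.85 pos [498.162  22.083 128.059] F [ 0.397 -0.368  0.621] w 76.5 j [ 0.37   0.308 -0.467 -0.    -0.796 -0.371]
t 15.95 pos [498.211  22.121 128.176] F [-0.035  0.019 -0.41 ] w 76.5 j [ 0.371  0.308 -0.467 -0.    -0.796 -0.371]
```

View pics/s16c.png

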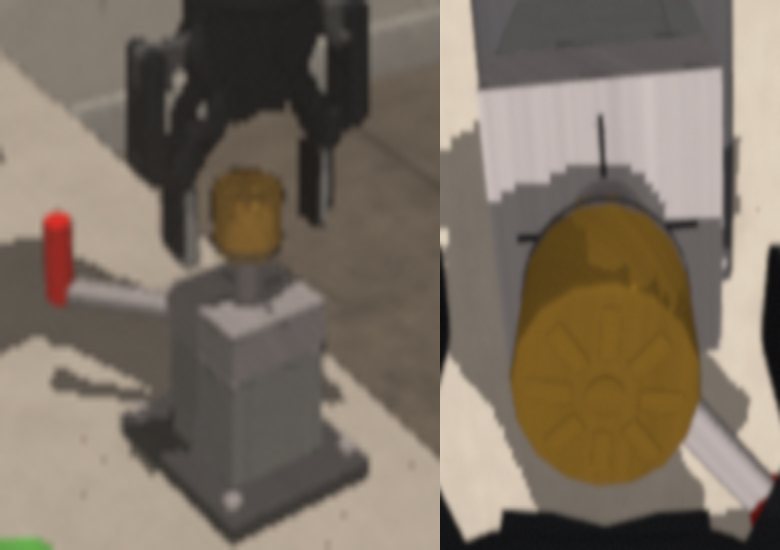

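Emit:
apply_moves:
  steps:
    - {"hand": 0.9, "xyz": [0, 0, -1], "delta_rot": [0, 0, 0]}
    - {"hand": 0.9, "xyz": [0, 0, -3.5], "delta_rot": [0, 0, 0]}
    - {"hand": 0.9, "xyz": [0, 0, -6.5], "delta_rot": [0, 0, 0]}
    - {"hand": 0.9, "xyz": [0, 0, -8], "delta_rot": [0, 0, 0]}
    - {"hand": 0.5, "xyz": [3, 2.5, -8], "delta_rot": [0, 0, -0.1]}
    - {"hand": 0.2, "xyz": [6, 5, -8], "delta_rot": [0, 0, -0.2]}
    - {"hand": 0, "xyz": [9, 7.5, -8], "delta_rot": [0, 0, -0.3]}
    - {"hand": 0, "xyz": [10.4, 8.5, -8], "delta_rot": [0, 0, -0.44]}
    - {"hand": 0, "xyz": [10.4, 8.5, -8], "delta_rot": [0, 0, -0.44]}
    - {"hand": 0, "xyz": [10.4, 8.5, -8], "delta_rot": [0, 0, -0.44]}

```text
clock: 16.78
position: [394.0, 107.7, 208.8]
ee_rot: [-0.219, 0.976, 0.0, 0.001]
contact_force: [0.4, 0.4, -0.2]
gripper_width: 3.5
```

```bash
python3 -c "
from h import *
import pickle
s=st();a=grab('scene',17);p=grab('wrist',17)
pickle.dump(dict(p),open('p17.pkl','wb'))
for l in('lever_grip','brass_head','collet_mouth'):print(l,nets.pinpoint(p,l))
cv2.imwrite('pics/s17c.png',cv2.resize(a['frame'][120:250,200:340],None,fx=5,fy=4.5,interpolation=cv2.INTER_CUBIC))
print(R.from_quat(s['ee_rot']).as_matrix())
"
```

```text
t 16.78 pos [393.972 107.661 208.757] F [ 0.434  0.417 -0.176] w 3.5 j [ 0.669  0.051 -0.555  0.    -0.963 -0.227]
lever_grip [{'xyz': [429.0, 133.7, 72.2], 'confidence': 0.74}]
brass_head [{'xyz': [497.5, 26.2, 124.3], 'confidence': 0.75}]
collet_mouth []
[[-0.904 -0.427  0.001]
 [-0.427  0.904  0.001]
 [-0.001  0.    -1.   ]]
```

View pics/wrist17.png

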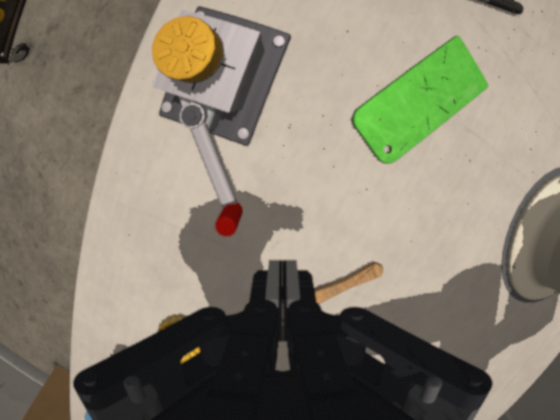

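View pics/s17c.png

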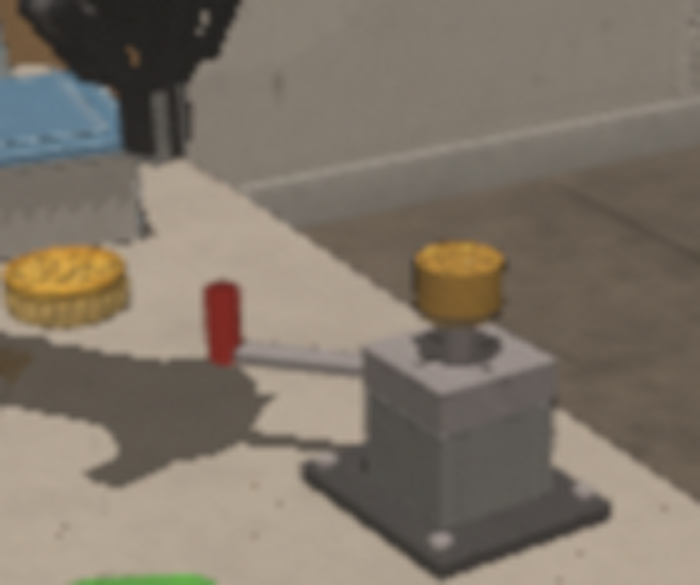

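Emit:
apply_moves:
  steps:
    - {"hand": 0, "xyz": [-0.4, 0.8, 3], "delta_rot": [0, 0, 0]}
    - {"hand": 0, "xyz": [-0.8, 0.8, 6], "delta_rot": [0, 0, 0]}
    - {"hand": 0, "xyz": [-0.8, 0.8, 9], "delta_rot": [0, 0, 0]}
    - {"hand": 0, "xyz": [-0.8, 0.8, 11.2], "delta_rot": [0, 0, 0]}
    - {"hand": 0, "xyz": [-0.8, 0.8, 11.2], "delta_rot": [0, 0, 0]}
    - {"hand": 0, "xyz": [-0.8, 0.8, 11.2], "delta_rot": [0, 0, 0]}

```text
clock: 17.53
position: [398.3, 117.1, 95.6]
ee_rot: [-0.218, 0.976, -0.001, -0.001]
contact_force: [-0.1, 0.1, 0.4]
gripper_width: -0.7
```

```bash
python3 -c "
from h import *
import pickle
q=pickle.load(open('p17.pkl','rb'));print('post',at_z(q,227,226,99))
s=st();a=grab('scene',18);p=grab('wrist',18);st()
"
```

```text
post [430.65508903 132.27505312  99.        ]
t 17.53 pos [398.251 117.116  95.641] F [-0.082  0.052  0.356] w -0.7 j [ 0.681  0.236 -0.695  0.001 -0.643 -0.243]
t 17.63 pos [399.354 118.195  97.441] F [ 0.735 -0.189 -0.501] w 0.1 j [ 0.682  0.233 -0.693  0.001 -0.642 -0.243]
```

View pics/wrist18.png

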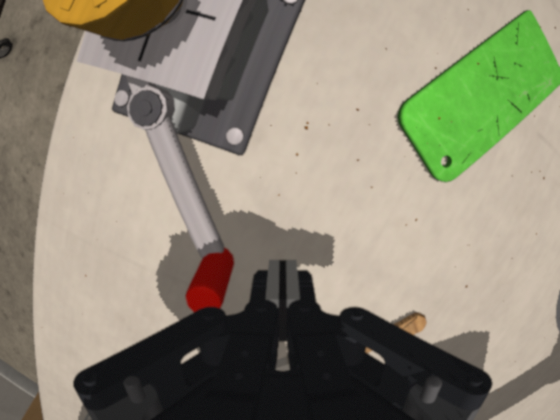

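Emit:
apply_moves:
  steps:
    - {"hand": 0, "xyz": [-0.3, 0, 0], "delta_rot": [0, 0, 0]}
    - {"hand": 0, "xyz": [-0.6, 0, 0], "delta_rot": [0, 0, 0]}
    - {"hand": 0, "xyz": [-0.8, 0, 0], "delta_rot": [0, 0, 0]}

```text
clock: 17.88
position: [406.5, 121.9, 97.5]
ee_rot: [-0.218, 0.976, 0.001, 0.001]
contact_force: [0.5, -0.6, 0.4]
gripper_width: 0.2
```

Emit:
apply_moves:
  steps:
    - {"hand": 0, "xyz": [-0.2, 0, 0], "delta_rot": [0, 0, 0]}
    - {"hand": 0, "xyz": [-0.4, 0, 0], "delta_rot": [0, 0, 0]}

```text
clock: 18.05
position: [409.4, 123.2, 96.8]
ee_rot: [-0.218, 0.976, 0.0, 0.0]
contact_force: [0.5, 0.1, -1.0]
gripper_width: -0.3
```

Emit:
apply_moves:
  steps:
    - {"hand": 0, "xyz": [-0.2, 0, 0], "delta_rot": [0, 0, 0]}
    - {"hand": 0, "xyz": [-0.4, 0, 0], "delta_rot": [0, 0, 0]}

```text
clock: 18.22
position: [411.5, 124.0, 96.1]
ee_rot: [-0.218, 0.976, -0.0, -0.002]
contact_force: [-5.1, -0.1, 1.8]
gripper_width: 0.0
```

```bash
python3 -c "
from h import *
s=st();a=grab('scene',19);p=grab('wrist',19);st()
cv2.imwrite('pics/s19c.png',np.hstack([cv2.resize(a['frame'][130:230,200:320],None,fx=3.5,fy=4.5,interpolation=cv2.INTER_CUBIC),cv2.resize(p['frame'][200:350,150:330],None,fx=2,fy=3)]))
"
```

```text
t 18.22 pos [411.535 123.972  96.081] F [-5.09  -0.084  1.806] w 0.0 j [ 0.673  0.257 -0.66  -0.001 -0.656 -0.233]
t 18.32 pos [411.785 124.143  96.003] F [-3.433 -0.033  2.574] w 0.1 j [ 0.673  0.258 -0.66  -0.001 -0.655 -0.233]
```

View pics/s19c.png

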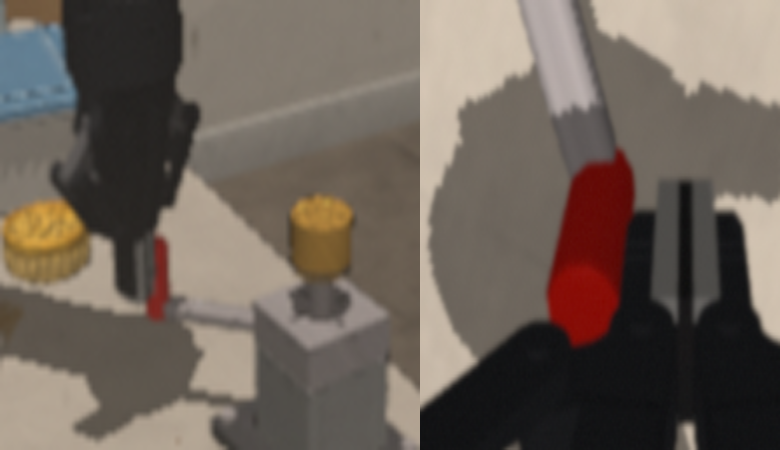

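```bash
python3 -c "
from h import *
piv=np.array([495.0,70.2]);n=np.array([.904,.427]);y=np.array([-.427,.904])
T=np.array([411.8,124.1])
for th in range(132,88,-3):
    P=piv+90*np.array([np.cos(np.radians(th)),np.sin(np.radians(th))]);d=P-n*23-T
    print(th,round((th-94)*np.pi/180,2),'x',round(-d@n/10,2),'y',round(d@y/10,2),P-n*23)
"
```

```text
132 0.66 x -0.33 y 0.19 [413.98624543 127.26203429]
129 0.61 x -0.79 y 0.32 [417.56916481 130.32213653]
126 0.56 x -1.25 y 0.42 [421.30732729 133.19052949]
123 0.51 x -1.71 y 0.49 [425.19048685 135.85935112]
120 0.45 x -2.18 y 0.54 [429.208      138.32128634]
117 0.4 x -2.65 y 0.57 [433.34885502 140.56958718]
114 0.35 x -3.12 y 0.57 [437.60170212 142.59809119]
111 0.3 x -3.59 y 0.55 [441.95488454 144.40123838]
108 0.24 x -4.06 y 0.5 [446.39647051 145.97408647]
105 0.19 x -4.53 y 0.43 [450.91428594 147.31232437]
102 0.14 x -4.99 y 0.33 [455.49594783 148.41228407]
99 0.09 x -5.44 y 0.21 [460.12889815 149.27095065]
96 0.03 x -5.89 y 0.07 [464.80043831 149.88597058]
93 -0.02 x -6.33 y -0.1 [469.49776394 150.25565813]
90 -0.07 x -6.76 y -0.29 [474.208 150.379]
```

Emit:
apply_moves:
  steps:
    - {"hand": 0, "xyz": [-0.3, 0.2, 0], "delta_rot": [0, 0, 0]}
    - {"hand": 0, "xyz": [-0.6, 0.3, 0], "delta_rot": [0, 0, 0]}
    - {"hand": 0, "xyz": [-0.9, 0.35, 0], "delta_rot": [0, 0, 0]}
    - {"hand": 0, "xyz": [-1.2, 0.4, 0], "delta_rot": [0, 0, 0]}

```text
clock: 18.65
position: [421.4, 133.5, 95.9]
ee_rot: [-0.218, 0.976, -0.0, -0.001]
contact_force: [-4.2, 0.7, -0.2]
gripper_width: -0.2
```

Emit:
apply_moves:
  steps:
    - {"hand": 0, "xyz": [-0.3, 0.05, 0], "delta_rot": [0, 0, 0]}
    - {"hand": 0, "xyz": [-0.6, 0.08, 0], "delta_rot": [0, 0, 0]}
    - {"hand": 0, "xyz": [-0.9, 0.11, 0], "delta_rot": [0, 0, 0]}
    - {"hand": 0, "xyz": [-1.2, 0.13, 0], "delta_rot": [0, 0, 0]}

```text
clock: 18.98
position: [432.3, 139.9, 96.2]
ee_rot: [-0.218, 0.976, 0.0, -0.0]
contact_force: [-4.3, 0.1, 0.1]
gripper_width: -0.5
```

```bash
python3 -c "
from h import *
s=st();p=grab('wrist',20);a=grab('scene',20);st()
cv2.imwrite('pics/s20c.png',np.hstack([cv2.resize(a['frame'][130:230,200:320],None,fx=3.5,fy=4.5,interpolation=cv2.INTER_CUBIC),cv2.resize(p['frame'][200:350,150:330],None,fx=2,fy=3)]))
"
```

```text
t 18.98 pos [432.344 139.874  96.232] F [-4.299  0.14   0.061] w -0.5 j [ 0.672  0.292 -0.606 -0.    -0.673 -0.232]
t 19.08 pos [432.998 140.141  96.406] F [-0.678 -0.248 -0.424] w -0.2 j [ 0.672  0.292 -0.605  0.001 -0.672 -0.232]
```

View pics/s20c.png

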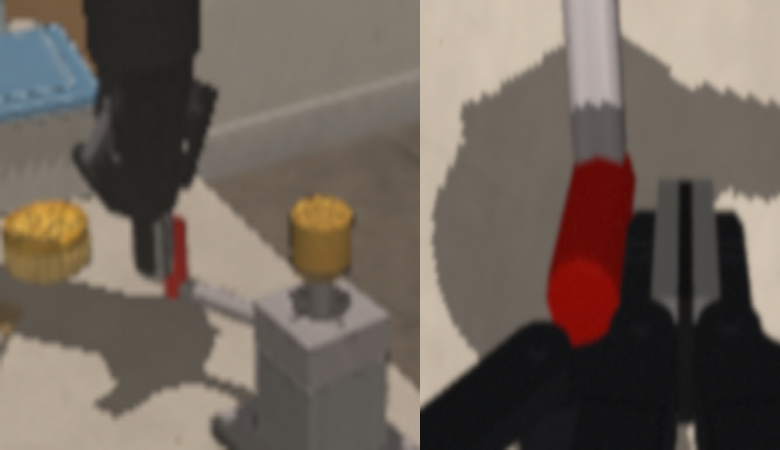

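Emit:
apply_moves:
  steps:
    - {"hand": 0, "xyz": [-0.25, 0, 0], "delta_rot": [0, 0, 0]}
    - {"hand": 0, "xyz": [-0.5, 0, 0], "delta_rot": [0, 0, 0]}
    - {"hand": 0, "xyz": [-0.75, -0.01, 0], "delta_rot": [0, 0, 0]}
    - {"hand": 0, "xyz": [-1.0, -0.02, 0], "delta_rot": [0, 0, 0]}

```text
clock: 19.42
position: [441.5, 143.8, 96.4]
ee_rot: [-0.218, 0.976, 0.0, 0.0]
contact_force: [-2.9, 1.2, 0.1]
gripper_width: -0.1
```

Emit:
apply_moves:
  steps:
    - {"hand": 0, "xyz": [-0.25, -0.03, 0], "delta_rot": [0, 0, 0]}
    - {"hand": 0, "xyz": [-0.5, -0.06, 0], "delta_rot": [0, 0, 0]}
    - {"hand": 0, "xyz": [-0.75, -0.1, 0], "delta_rot": [0, 0, 0]}
    - {"hand": 0, "xyz": [-1.0, -0.15, 0], "delta_rot": [0, 0, 0]}

```text
clock: 19.75
position: [451.2, 146.7, 96.4]
ee_rot: [-0.218, 0.976, 0.0, 0.0]
contact_force: [-3.4, 0.6, -0.1]
gripper_width: 0.2
```

Emit:
apply_moves:
  steps:
    - {"hand": 0, "xyz": [-0.2, -0.04, 0], "delta_rot": [0, 0, 0]}
    - {"hand": 0, "xyz": [-0.4, -0.09, 0], "delta_rot": [0, 0, 0]}
    - {"hand": 0, "xyz": [-0.6, -0.14, 0], "delta_rot": [0, 0, 0]}

```text
clock: 20.0
position: [457.1, 147.9, 96.3]
ee_rot: [-0.218, 0.976, 0.0, 0.0]
contact_force: [-3.9, 0.6, 1.0]
gripper_width: 0.1
```

```bash
python3 -c "
from h import *
s=st();p=grab('wrist',21);a=grab('scene',21);st()
cv2.imwrite('pics/s21c.png',np.hstack([cv2.resize(a['frame'][130:230,200:320],None,fx=3.5,fy=4.5,interpolation=cv2.INTER_CUBIC),cv2.resize(p['frame'][200:350,150:330],None,fx=2,fy=3)]))
"
```

```text
t 20.0 pos [457.135 147.931  96.325] F [-3.859  0.577  1.04 ] w 0.1 j [ 0.652  0.328 -0.545  0.    -0.697 -0.212]
t 20.1 pos [457.451 148.041  96.348] F [-2.362 -0.009 -0.533] w 0.1 j [ 0.652  0.329 -0.545  0.    -0.697 -0.212]
```

View pics/s21c.png

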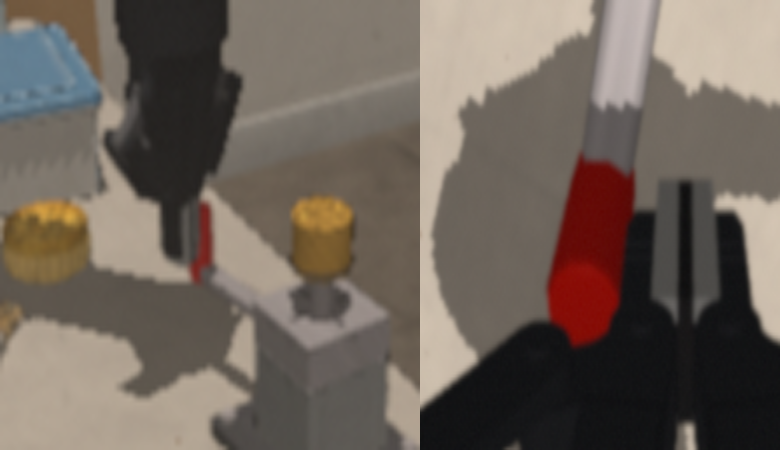

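Emit:
apply_moves:
  steps:
    - {"hand": 0, "xyz": [-0.15, -0.04, 0], "delta_rot": [0, 0, 0]}
    - {"hand": 0, "xyz": [-0.3, -0.08, 0], "delta_rot": [0, 0, 0]}

```text
clock: 20.27
position: [459.8, 148.3, 96.3]
ee_rot: [-0.218, 0.976, -0.0, -0.0]
contact_force: [-2.9, 0.3, 0.7]
gripper_width: -0.1
```

Emit:
apply_moves:
  steps:
    - {"hand": 0, "xyz": [-0.15, -0.04, 0], "delta_rot": [0, 0, 0]}
    - {"hand": 0, "xyz": [-0.3, -0.09, 0], "delta_rot": [0, 0, 0]}

```text
clock: 20.43
position: [462.8, 148.8, 96.2]
ee_rot: [-0.218, 0.976, -0.0, -0.0]
contact_force: [-4.8, 0.7, 0.3]
gripper_width: -0.1
```

Emit:
apply_moves:
  steps:
    - {"hand": 0, "xyz": [-0.1, -0.03, 0], "delta_rot": [0, 0, 0]}
    - {"hand": 0, "xyz": [-0.2, -0.07, 0], "delta_rot": [0, 0, 0]}

```text
clock: 20.6
position: [464.8, 148.9, 96.2]
ee_rot: [-0.218, 0.976, -0.0, -0.001]
contact_force: [-5.5, 1.0, 1.6]
gripper_width: -0.1
```

Emit:
apply_moves:
  steps:
    - {"hand": 0, "xyz": [-0.1, -0.03, 0], "delta_rot": [0, 0, 0]}
    - {"hand": 0, "xyz": [-0.15, -0.05, 0], "delta_rot": [0, 0, 0]}

```text
clock: 20.77
position: [466.2, 149.1, 96.1]
ee_rot: [-0.218, 0.976, -0.0, -0.001]
contact_force: [-6.3, 0.6, 1.0]
gripper_width: -0.2
```

Emit:
apply_moves:
  steps:
    - {"hand": 0, "xyz": [-0.1, -0.04, 0], "delta_rot": [0, 0, 0]}
    - {"hand": 0, "xyz": [-0.15, -0.06, 0], "delta_rot": [0, 0, 0]}

```text
clock: 20.93
position: [467.5, 149.1, 96.1]
ee_rot: [-0.218, 0.976, -0.0, -0.001]
contact_force: [-7.0, 1.0, 1.6]
gripper_width: 0.1
```

Emit:
apply_moves:
  steps:
    - {"hand": 0, "xyz": [-0.05, -0.02, 0], "delta_rot": [0, 0, 0]}
    - {"hand": 0, "xyz": [-0.1, -0.04, 0], "delta_rot": [0, 0, 0]}

```text
clock: 21.1
position: [468.2, 149.0, 96.0]
ee_rot: [-0.218, 0.976, -0.0, -0.002]
contact_force: [-6.7, 1.3, 2.6]
gripper_width: -0.1
```

Emit:
apply_moves:
  steps:
    - {"hand": 0, "xyz": [-0.05, -0.02, 0], "delta_rot": [0, 0, 0]}
    - {"hand": 0, "xyz": [-0.1, -0.04, 0], "delta_rot": [0, 0, 0]}

```text
clock: 21.27
position: [468.5, 148.6, 95.8]
ee_rot: [-0.218, 0.976, -0.001, -0.003]
contact_force: [-9.9, 1.7, 3.9]
gripper_width: 0.2
```

Emit:
apply_moves:
  steps:
    - {"hand": 0, "xyz": [-0.05, -0.02, 0], "delta_rot": [0, 0, 0]}
    - {"hand": 0, "xyz": [-0.1, -0.04, 0], "delta_rot": [0, 0, 0]}

```text
clock: 21.43
position: [468.7, 148.3, 95.7]
ee_rot: [-0.218, 0.976, -0.001, -0.004]
contact_force: [-11.6, 0.8, 3.9]
gripper_width: 0.2
```

```bash
python3 -c "
from h import *
s=st();p=grab('wrist',22);a=grab('scene',22);st()
import pickle;pickle.dump(dict(p),open('p22.pkl','wb'))
cv2.imwrite('pics/s22c.png',np.hstack([cv2.resize(a['frame'][130:230,200:320],None,fx=3.5,fy=4.5,interpolation=cv2.INTER_CUBIC),cv2.resize(p['frame'][200:350,150:330],None,fx=2,fy=3)]))
"
```

```text
t 21.43 pos [468.705 148.31   95.671] F [-11.642   0.806   3.922] w 0.2 j [ 0.637  0.348 -0.514 -0.002 -0.716 -0.196]
t 21.53 pos [468.676 148.306  95.666] F [-11.469   1.468   3.925] w 0.0 j [ 0.637  0.348 -0.514 -0.002 -0.716 -0.196]
```

View pics/wrist22.png

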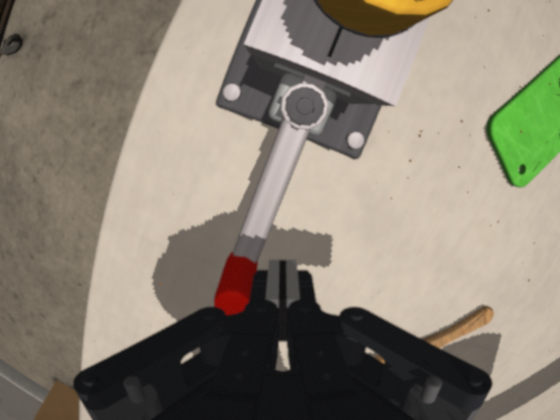

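Emit:
apply_moves:
  steps:
    - {"hand": 0, "xyz": [-0.07, -0.03, 0], "delta_rot": [0, 0, 0]}
    - {"hand": 0, "xyz": [-0.15, -0.06, 0], "delta_rot": [0, 0, 0]}
    - {"hand": 0, "xyz": [-0.15, -0.06, 0], "delta_rot": [0, 0, 0]}

```text
clock: 21.78
position: [469.1, 147.8, 95.4]
ee_rot: [-0.218, 0.976, -0.001, -0.005]
contact_force: [-14.2, 0.4, 5.6]
gripper_width: -0.0
```

```bash
python3 -c "
from h import *
st();grab('side',1);st()"
```

```text
t 21.78 pos [469.07  147.757  95.39 ] F [-14.212   0.437   5.587] w -0.0 j [ 0.635  0.35  -0.511 -0.003 -0.72  -0.194]
t 21.83 pos [469.056 147.753  95.378] F [-13.514   0.526   5.306] w 0.1 j [ 0.635  0.35  -0.511 -0.003 -0.72  -0.194]
```

Emit:
apply_moves:
  steps:
    - {"hand": 0, "xyz": [0.4, 0.1, 0], "delta_rot": [0, 0, 0]}
    - {"hand": 0, "xyz": [1.0, 0.1, 0], "delta_rot": [0, 0, 0]}
    - {"hand": 0, "xyz": [2.5, 0.1, 0], "delta_rot": [0, 0, 0]}
    - {"hand": 0, "xyz": [4.5, 0.1, 0], "delta_rot": [0, 0, 0]}
    - {"hand": 0, "xyz": [5, 0.1, -3], "delta_rot": [0, 0, 0]}
    - {"hand": 0, "xyz": [5, 1, -7], "delta_rot": [0, 0, 0]}
    - {"hand": 0, "xyz": [5, 1, -11], "delta_rot": [0, 0, 0]}
    - {"hand": 0, "xyz": [5, 1, -14], "delta_rot": [0, 0, 0]}
    - {"hand": 0, "xyz": [5, 1, -14], "delta_rot": [0, 0, 0]}
    - {"hand": 0, "xyz": [5, 1, -14], "delta_rot": [0, 0, 0]}

```text
clock: 22.67
position: [425.4, 138.5, 239.0]
ee_rot: [-0.218, 0.976, 0.002, 0.004]
contact_force: [-0.9, -0.4, -0.5]
gripper_width: -0.2
```

```bash
python3 -c "
from h import *
st();p=grab('wrist',23);a=grab('scene',23);st()
import pickle;pickle.dump(dict(p),open('p23.pkl','wb'))
for l in('lever_grip','lever_pivot','brass_head','black_head'):print(l,nets.pinpoint(p,l))
cv2.imwrite('pics/s23c.png',cv2.resize(a['frame'][140:350,220:420],None,fx=2.8,fy=2.8,interpolation=cv2.INTER_CUBIC))
"
```

```text
t 22.67 pos [425.444 138.477 238.979] F [-0.867 -0.431 -0.511] w -0.2 j [ 0.68   0.087 -0.431  0.001 -1.044 -0.241]
t 22.77 pos [423.738 137.338 235.967] F [-0.061 -0.323 -1.356] w -0.1 j [ 0.68   0.09  -0.436 -0.    -1.045 -0.241]
lever_grip [{'xyz': [487.8, 158.9, 76.1], 'confidence': 0.82}]
lever_pivot [{'xyz': [495.1, 68.2, 59.7], 'confidence': 0.64}, {'xyz': [489.8, 158.5, 78.5], 'confidence': 0.17}]
brass_head [{'xyz': [493.3, 25.4, 124.6], 'confidence': 0.69}]
black_head []
```

View pics/wrist23.png

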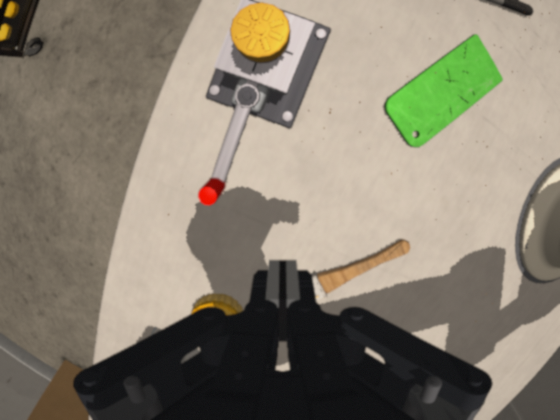

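View pics/s23c.png

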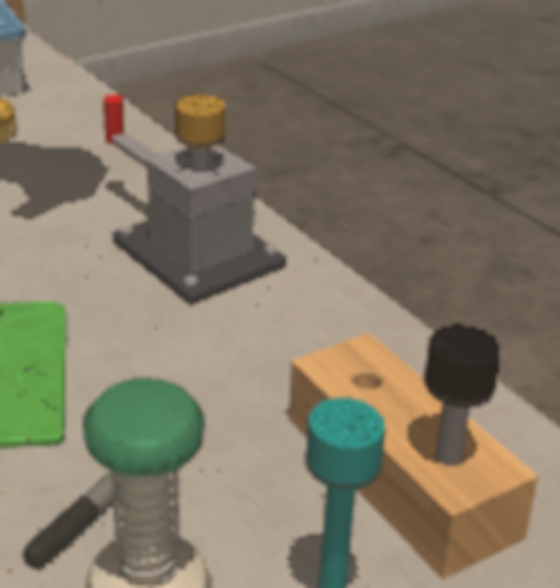

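```bash
python3 -c "
from h import *
import pickle
q=pickle.load(open('p23.pkl','rb'));P=at_z(q,208,195,99);print('post',P,'ang',np.degrees(np.arctan2(P[1]-70.2,P[0]-495)))
def rows(n):
    f=cv2.imread(f'pics/scene{n}.png')[165:200,270:310].astype(int);m=(f[:,:,2]-f[:,:,0]>45);ys,xs=np.nonzero(m);return ys.mean()+165,xs.mean()+270,m.sum(),ys.min(),ys.max()
for n in(16,17,19,22,23):print(n,rows(n))
st()"
```

```text
post [487.96223407 158.3014203   99.        ] ang 94.56723448396801
16 (np.float64(182.34979423868313), np.float64(291.4485596707819), np.int64(243), np.int64(9), np.int64(25))
17 (np.float64(181.5381818181818), np.float64(291.4327272727273), np.int64(275), np.int64(8), np.int64(25))
19 (np.float64(181.5381818181818), np.float64(291.4327272727273), np.int64(275), np.int64(8), np.int64(25))
22 (np.float64(181.6451612903226), np.float64(291.2078853046595), np.int64(279), np.int64(8), np.int64(26))
23 (np.float64(181.62408759124088), np.float64(291.33941605839414), np.int64(274), np.int64(8), np.int64(26))
t 22.97 pos [423.457 137.158 235.155] F [-0.35  -0.353 -0.15 ] w 0.0 j [ 0.68   0.091 -0.436  0.    -1.046 -0.241]
```

```bash
python3 -c "
from bench import workorder
print(workorder.job_done())"
```

```text
the job is handed in; nothing more can be done
None
```

The brass-headed die is in the collet, pressed onto its sprung stop, and the lever is closed on it. I handed the job in at about 23 s.

- **Insertion:** I lifted the die from the rack and lowered it in 1 mm steps. First touch on the stop showed at about TCP z 132, and I pressed about 3 mm further. The wrist force rose from about 2.5 N to 9 N, so roughly 6.5 N above the shoes' drag. Then I opened the gripper.
- **Lever:** I pushed the red post round with the closed fingers at 3 to 7 N. At the end stop the force climbed to about 14 N with the post hardly moving. I then backed off and raised the arm clear.

**Last checks:**
- **Lever angle:** the red post lies at 94.6° against about 94° for the collet's y axis, so it is closed within the measuring error.
- **Die height:** the die's head stayed in the same place in the pictures, to about 0.1 px of image height, from release to hand-in.
- **Left alone:** the black-headed die and the turquoise look-alike stand untouched. The wrist force is about zero.

**Disagreements:**
- **Wrist camera:** its model of the held die was several mm off close to the gripper, so I judged the fit by comparing foot and mouth in one picture and by feel.
- **Shoes:** they were felt about 5 mm later in TCP height than I had reckoned.
- **Side camera:** triangulating with it was 10 to 20 mm out, so I did not use it.

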